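# Measure, tray and log the washed finds

### The arm

A 7-joint arm with a two-finger parallel gripper is mounted at the origin on the work surface. World frame = base frame: x ahead of the robot, y to its left, z up, the work surface at z = 0. Lengths are in mm, angles in rad, forces in N, time in s.
With the tool pointing down it reaches from about 425 to 950 mm from the base axis. Payload 4.7 kg.
Tool frame: the origin (TCP) lies on the centre line of the jaws, within the pads' length; the fingertips stand 8 mm ahead of it and the grasp point (between the pads) lies 11 mm behind it; z points along the fingers, y is the direction in which the jaws open and shut (so a half turn about z gives the same grasp; the last joint's range is limited). The gripper opens to 87 mm and grips with 3 to 60 N. Pads are 19 mm wide; open, the fingers measure 117 mm over their backs; the gripper's body (75 mm by 190 mm) begins 51 mm behind the grasp point.
Start: joints at [-1.223, 0.469, -0.049, 1.532, 0.024, 1.141, -0.082], TCP at [248.326, 627.681, 230.573] pointing down, gripper open.
Joint ranges: [-2.59, 2.59], [-0.33, 1.99], [-1.39, 1.29], [0.1, 2.45], [-1.04, 4.18], [0.21, 1.99], [-2.66, 2.66]. Speed limits (rad/s): [2.57, 2.57, 3.14, 3.14, 3.14, 3.14, 3.14].

### API

Orientations are given as [roll, pitch, yaw] about the fixed x, y, z axes, in that order (R = Rz(yaw) Ry(pitch) Rx(roll)).
In Python, from bench import ctrl, viewer gives the robot as it stands. The module is installed in compiled form; this text tells all that it offers.
- The arm moves only by the tool jog_arm, never from a script. Its argument "rows" is a list of rows, each an object with "fingers": the opening, from -1 (shut) to 1 (fully open); "dp": the shift along the tool's x, y, z in cm, a list of three; "dr": the turn, a rotation vector about the tool's x, y, z in rad, a list of three. In form: [{"fingers": fingers, "dp": [tx, ty, tz], "dr": [rx, ry, rz]}, ...]. A call has 1 to 12 rows; each row is the pose to reach, as a shift and turn from the pose commanded when the call began, along the tool's axes at that moment; what a row does not reach only later rows make up. A row lasts 1/12 s, in which the tool goes at most 41.7 mm and 7.16 degrees, less where a joint would pass 70% of its speed; a pose out of reach is approached as far as the arm can. A call with a gripper value outside its range is refused whole. The fingers move at their own pace and stop on an object; "grip_force" is the grip in N (left out, the last holds). Time passes only in rows, so rows that repeat a pose let the fingers close. It gives the time, the measured TCP pose, the force and the opening at its end, in the units of the state.
- ctrl.state(): the state, without advancing time (a new reading comes with each control period).
- viewer.get_image(name): name is "scene" or "top" or "wrist"; returns the picture (400x640x3 uint8, red, green, blue); there is no depth.
- viewer.calibration(name): a dict with "intrinsics" (3x3 intrinsics, pixels), "xyz" and "orientation" of the camera in the world. Camera axes: x right, y down, z forward; pixel columns grow to the right and rows downward; lengths in mm; the calibration is good to about 2 mm. A picture is of the moment at which its call begins: read the wrist's pose just before it. calibration takes no time and is no camera call; for the wrist camera it gives the pose at the moment of the call.
- ctrl.hand_in(): hands the job in, once; it reports no verdict.
The state is a dict: "time_s": time; "qpos": joint angles; "joint_velocities": joint speeds; "joint_efforts": joint torques, N m; "tcp_pos": TCP position; "orientation": TCP orientation; "wrist_force": force on the tool from outside, world axes, zero at the start; "ft_torque": the same for the moment, N m; "finger_gap": finger opening in mm.
Only numpy, scipy, OpenCV 4.12 (cv2) and the standard library are available. Lean on these libraries where they do the work, as an engineer would, in place of code of your own. Each camera call takes 0.05 s, during which the arm holds its last target.

### The job

Log the two or three washed finds lying on the counter: with the bridge gauge measure each in turn, from the longest to the shortest, by lowering it upright astride the find until both legs stand on the counter with the sprung foot on the middle of the find, and holding it there for a second. Stand the gauge back on its steel plate and lay all the finds flat in the drying tray, none on top of another. Then hold the label reader still, looking squarely at the middle of the tray's label from about 10 cm for two seconds, and lay it back on its rest, without disturbing the other things on the counter.

Things in the scene. Friction and masses are not known exactly. Their poses are not given: they have to be found in the camera images.
- roof_tile: roof-tile strip of red fired clay, the longest and thinnest find: 150 mm long (own x) x 50 wide (own y) x 16 thick, flat top and underside, narrower at the broken +x end (last quarter); origin at the centre of the underside, z up. May be absent (None).
- whetstone: narrow grey stone bar, the second longest find: 120 mm long (own x) x 34 wide (own y) x 26 thick, flat top and underside, narrower at the broken +x end (last quarter); origin at the centre of the underside, z up. May be absent (None).
- brick_end: thick brick fragment, the third longest find: 92 mm long (own x) x 56 wide (own y) x 42 thick, flat top and underside, narrower at the broken +x end (last quarter); origin at the centre of the underside, z up. May be absent (None).
- floor_tile: nearly square piece of clay floor tile, the shortest find: 66 mm long (own x) x 58 wide (own y) x 22 thick, flat top and underside, narrower at the broken +x end (last quarter); origin at the centre of the underside, z up. May be absent (None).
- gauge: loose bridge gauge, 0.45 kg: legs 60 (own x) x 12 mm thick, 62 high, 84 mm clear between them along own y; beam 60 (x) x 108 (y), top at 76 mm; grip block 44 (x) x 30 (y) from 76 to 132 mm height. Grip across y at about 110 mm. Origin midway between the legs at the level of their undersides, z up; same after a half turn about z.
- gauge_foot (a joint): the gauge's sprung foot (24 mm steel disc) midway between the legs: 0 when flush with the legs' undersides (rest), grows as a find pushes it up, to 0.052 m; with both legs flat on the counter it reads the height of the find under it, in m. Spring 1 to 2 N.
- foot_tip (a point): centre of the underside of the gauge's sprung foot, on the gauge's z axis
- gauge_plate: fixed dark steel plate where the gauge lives, 100 mm (own x) x 150 mm (own y) x 8 mm thick; origin at the centre of its underside
- reader: hand-held label reader, loose, 0.2 kg: black bar along own x from -65 to +45 mm, 34 wide (y), 30 high; grey nose 44 mm wide at its +x end slants 45 degrees down and forward, reaching x = 91 mm and 16 mm below the bar. Origin on the bar's underside, z up. Grip across y at x = 0.
- reader_window: the glass window of the reader's nose, at (80, 0, -6) mm in the reader's frame; its own z axis is the direction the reader looks: 45 degrees down, forward along the reader's +x
- reader_rest: fixed grey rest of the reader, block 80 mm (own x) x 60 mm (own y) x 32 mm high with a flat rubber top; origin at the centre of its underside. The reader's bar lies on it with the nose overhanging the +x side (reader's origin 5 mm to +x of the block's centre)
- tray: fixed white drying tray, outside 220 mm (own x) x 300 mm (own y) x 35 mm high, walls and floor 5 mm thick; origin at the centre of its underside
- tray_label: white bar-coded label 50 x 80 mm on a holder at the tray's far (+x) rim, sloping 45 degrees: own z is its face's normal, pointing up and back over the tray towards the robot; own y across; origin at the centre of its face (142, 0, 45) mm in the tray's frame
- sponge: bystander: yellow sponge block 55 x 30 x 22 mm
- mug: bystander: white mug 76 mm across, 90 mm high
- detergent: bystander: bottle 64 mm across, 190 mm high
- jar: bystander: glass jar 60 mm across, 75 mm high
- bowl: bystander: white bowl 84 mm across, 45 mm high
Not all that is in view belongs to the job. Leave any blue or pink look-alike of the roof_tile alone. Leave any yellow look-alike of the reader alone.

How it is judged:
By the outcome, as a careful person would: the job done as asked, in the order asked, and still so for the second after the job is handed in, with the robot touching nothing.
Of roof_tile, whetstone, brick_end, floor_tile only 2 to 3 are there at a start; the rules pass over those that are not, and their reading is None.
At some moment in a run one of roof_tile, whetstone, brick_end, floor_tile may be knocked a few centimetres aside while the robot is not near it.
It also fails if it takes over 208 s, if anything falls off the work surface, if the arm or the gripper's body presses on something with over 40 N, if the wrist force passes 120 N, or if a joint passes its speed limit or range.

## Working session

There is one attempt and no reset: what is moved stays moved. The work goes in short steps, Python scripts to look and compute and a tool call to move; the robot and the scene stay as the last step left them, time stands still between calls to the robot, and variables do not carry over. Pictures are saved under pics/ and viewed, and the job is handed in when it is done.

Besides the shell and the picture viewer there is one more tool, called after "Call:" as name(argument=value, ...) on one line, values as JSON. jog_arm: Moves the arm, as the interface text tells. Its arguments: {"type":"object","properties":{"rows":{"type":"array"},"grip_force":{"type":"number"}},"required":["rows"]}

```bash
mkdir -p pics; python3 - <<'E'
from bench import ctrl, viewer
import cv2
print(ctrl.state())
for n in ("scene","top","wrist"):
    c=viewer.calibration(n); print(n,c)
    im=viewer.get_image(n); cv2.imwrite(f"pics/{n}0.png",im[:,:,::-1])
E
```

```text
{'time_s': 0.0, 'qpos': array([-1.22291625,  0.46947732, -0.04857348,  1.53371448,  0.02408827,
        1.14099915, -0.0823104 ]), 'joint_velocities': array([-3.85535603e-04,  5.34504651e-04,  4.98923220e-04, -9.34662936e-05,
       -7.48616940e-04,  1.07075138e-03,  9.00905028e-05]), 'joint_efforts': array([ 2.21687014e-04, -5.07975376e+01, -8.03593104e-02, -2.36154574e+01,
       -6.12875051e-02,  3.78337596e-02,  1.70231010e-04]), 'tcp_pos': array([248.13166686, 627.09634943, 229.46646995]), 'orientation': array([-3.13958083e+00,  7.37533354e-05,  2.76481028e+00]), 'wrist_force': array([-0.90342467,  1.32243766, -0.15188092]), 'ft_torque': array([ 0.04373016,  0.0096785 , -0.04216535]), 'finger_gap': 86.99070542173342}
scene {'intrinsics': array([[419.89011615,   0.        , 319.88975583],
       [  0.        , 419.89011615, 197.91204202],
       [  0.        ,   0.        ,   1.        ]]), 'xyz': array([1277.45657594,   12.20330418,  831.33240361]), 'orientation': array([-2.35728717, -0.00991323,  1.60541215])}
top {'intrinsics': array([[395.10969391,   0.        , 322.03227954],
       [  0.        , 395.10969391, 202.46795695],
       [  0.        ,   0.        ,   1.        ]]), 'xyz': array([ 376.71913082,   16.66218287, 1150.92455731]), 'orientation': array([-3.02056163, -0.03245032, -1.55721672])}
wrist {'intrinsics': array([[284.18539195,   0.        , 322.22262301],
       [  0.        , 284.18539195, 199.60576063],
       [  0.        ,   0.        ,   1.        ]]), 'xyz': array([186.70870511, 650.94630219, 383.39506252]), 'orientation': array([2.89584170e+00, 2.12572919e-03, 1.19248852e+00])}
```

View pics/scene0.png

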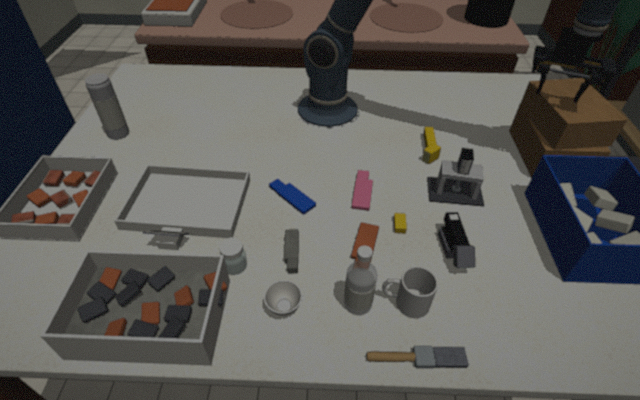

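View pics/top0.png

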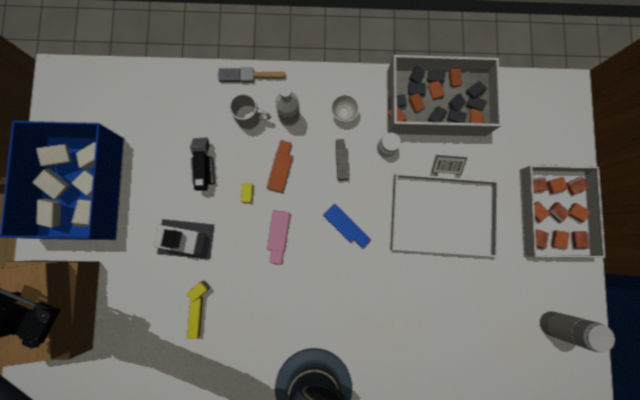

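View pics/wrist0.png

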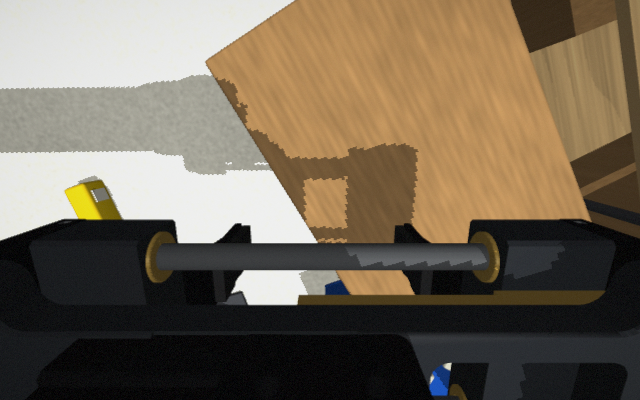

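The top view shows red roof_tile (280,166), with pink (278,237) and blue (347,226) look-alikes. Grey whetstone is at (341,160). The black reader is at (202,163), with a yellow look-alike at (196,310). The gauge stands on its plate at (180,240) and the tray is at (444,216). I'll look closer at these.

```bash
cat > h.py <<'E'
import numpy as np, cv2
from scipy.spatial.transform import Rotation as R
from bench import ctrl, viewer
def cam(n):
    c=viewer.calibration(n); return np.array(c["intrinsics"]),np.array(c["xyz"]),R.from_euler('xyz',c["orientation"]).as_matrix()
def px2w(c,uv,z):
    K,p,Rm=c; d=Rm@np.linalg.solve(K,[uv[0],uv[1],1.]); return p+d*(z-p[2])/d[2]
def w2px(c,P):
    K,p,Rm=c; q=K@(Rm.T@(np.array(P,float)-p)); return q[:2]/q[2]
def crop(im,x0,y0,x1,y1,s,name):
    o=cv2.resize(im[y0:y1,x0:x1,::-1],None,fx=s,fy=s,interpolation=cv2.INTER_CUBIC); 
    o=cv2.convertScaleAbs(o,alpha=1.2); cv2.imwrite("pics/"+name,o)
def tcp():
    s=ctrl.state(); return np.array(s["tcp_pos"]),R.from_euler('xyz',s["orientation"])
def togo(p,yaw,tilt=None):
    """dp (cm) and dr from measured pose to p with tool-down yaw (tool y axis dir angle = yaw+... )"""
    t,r=tcp(); g=R.from_euler('xyz',[np.pi,0,yaw]) if tilt is None else tilt
    return (r.inv().apply(np.array(p)-t)/10).round(2),(r.inv()*g).as_rotvec().round(3)
E
python3 - <<'E'
from h import *
im=cv2.imread("pics/top0.png")[:,:,::-1]
crop(im,140,130,300,250,5,"c1.png")
crop(im,260,120,420,240,5,"c2.png")
crop(im,380,140,520,260,5,"c3.png")
c=cam("top")
# overlay grid check: project tray guess
for uv,z in [((392,176),35),((497,180),35),((496,256),35),((391,252),35)]: print(px2w(c,uv,z).round(0))
E
```

```text
[ 594. -219.   35.]
[ 588. -526.   35.]
[ 368. -514.   35.]
[ 376. -214.   35.]
```

View pics/c1.png

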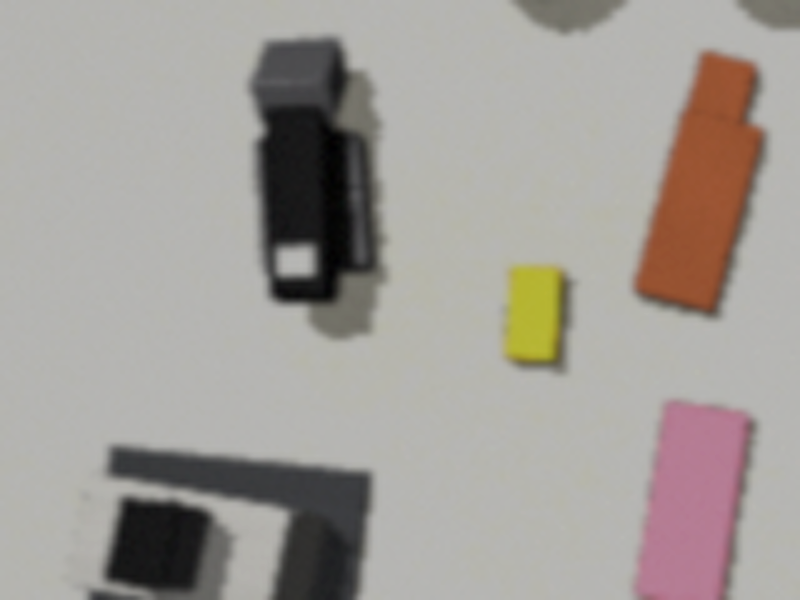

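View pics/c2.png

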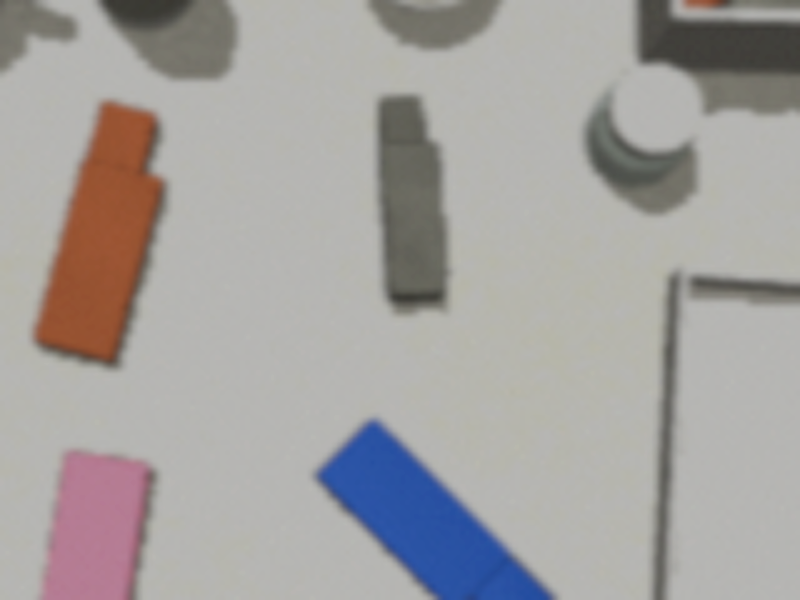

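View pics/c3.png

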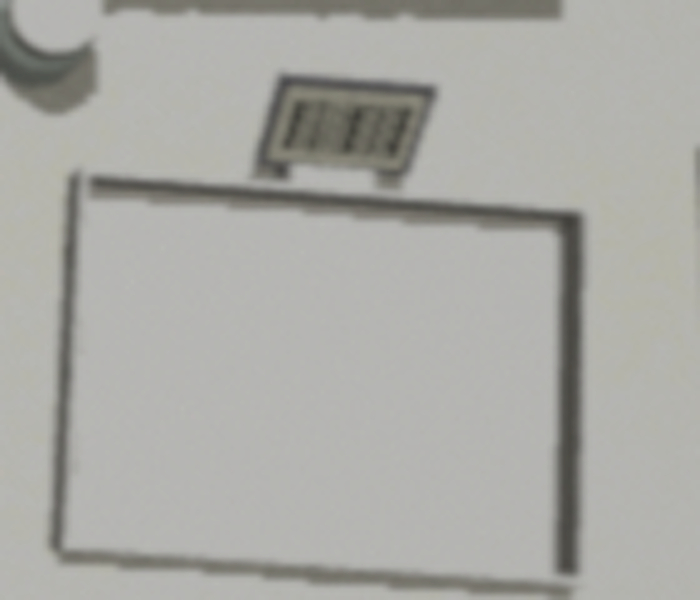

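```bash
python3 - <<'E'
from h import *
im=cv2.imread("pics/top0.png")[:,:,::-1]
crop(im,145,210,225,270,10,"c4.png")
crop(im,180,130,225,200,8,"c5.png")
im=cv2.imread("pics/scene0.png")[:,:,::-1]
crop(im,400,120,520,280,5,"c6.png")
E
```

```text
(no output)
```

View pics/c4.png

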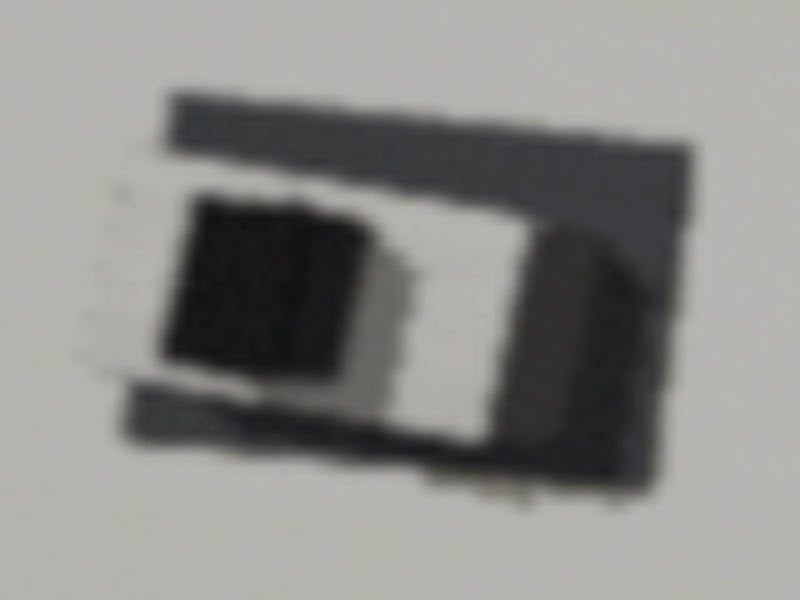

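View pics/c5.png

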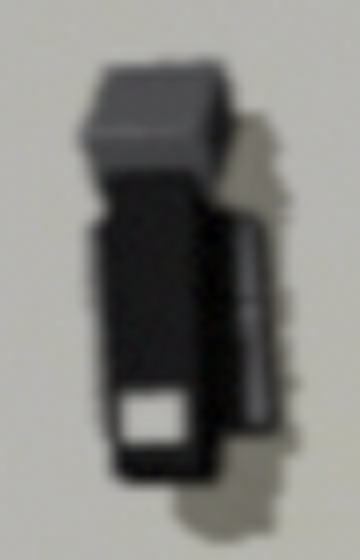

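View pics/c6.png

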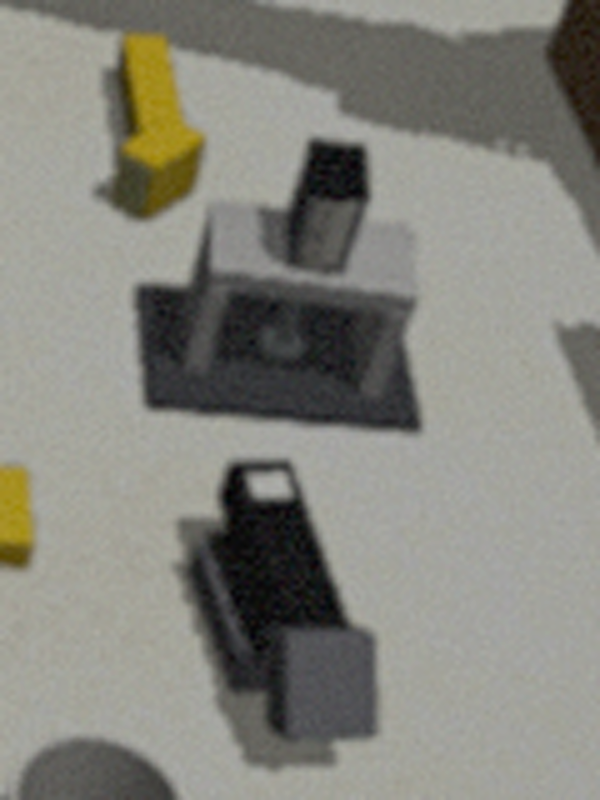

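```bash
cat >> h.py <<'E'
from scipy.optimize import least_squares
def fit(obs,x0):
    """obs: list (cam,[X,Y,Z] model,(u,v)); pose x,y,yaw"""
    def res(q):
        c,s=np.cos(q[2]),np.sin(q[2]); o=[]
        for cm,M,uv in obs:
            o.append(w2px(cm,[q[0]+c*M[0]-s*M[1],q[1]+s*M[0]+c*M[1],M[2]])-uv)
        return np.concatenate(o)
    r=least_squares(res,x0,x_scale=[10,10,.1]); return r.x.round(3), r.fun.reshape(-1,2).round(1).tolist()
E
python3 - <<'E'
from h import *
T=cam("top");S=cam("scene")
def c1(u,v): return np.array([140+u/5,130+v/5])
def c2(u,v): return np.array([260+u/5,120+v/5])
def c3(u,v): return np.array([380+u/5,140+v/5])
def c4(u,v): return np.array([145+u/10,210+v/10])
def c5(u,v): return np.array([180+u/8,130+v/8])
def c6(u,v): return np.array([400+u/5,120+v/5])
print("tile",fit([(T,[-75,25,16],c1(637,292)),(T,[-75,-25,16],c1(715,308)),(T,[37.5,-25,16],c1(763,130)),(T,[37.5,25,16],c1(682,115))],[600,100,0]))
for uv in [(706,52),(757,66)]: print(px2w(T,c1(*uv),16).round(1))
print("whet",fit([(T,[-60,17,26],c2(388,292)),(T,[-60,-17,26],c2(445,292)),(T,[30,-17,26],c2(438,145)),(T,[30,17,26],c2(380,142))],[600,0,0]))
for uv in [(380,98),(420,96)]: print(px2w(T,c2(*uv),26).round(1))
print("gauge",fit([(T,[30,-54,84],c4(530,218)),(T,[-30,-54,84],c4(490,440)),(T,[22,15,140],c4(195,200)),(T,[-22,15,140],c4(162,355)),
 (S,[-22,-15,140],c6(365,150)),(S,[-22,15,140],c6(313,140)),(S,[22,-15,140],c6(368,190)),(S,[22,15,140],c6(305,185))],[400,400,0]))
print("plate",fit([(T,[50,75,8],c4(172,92)),(T,[50,-75,8],c4(692,145)),(T,[-50,75,8],c4(125,440)),(T,[-50,-75,8],c4(655,490))],[400,400,0]))
print("reader",fit([(T,[-65,17,62],c5(112,475)),(T,[-65,-17,62],c5(190,475)),(T,[45,17,62],c5(105,175)),(T,[45,-17,62],c5(185,172)),
 (S,[-65,-17,62],c6(290,462)),(S,[-65,17,62],c6(235,462))],[600,350,0]))
print("tray",fit([(T,[110,150,35],c3(73,175)),(T,[110,-150,35],c3(580,213)),(T,[-110,150,35],c3(55,555)),(T,[-110,-150,35],c3(575,595))],[480,-370,0]))
# rest right edge top
for uv in [(235,215),(262,215),(272,425),(245,430)]: print(px2w(T,c5(*uv),32).round(1))
l=np.array([(280,75),(437,88),(408,175),(258,160)]); print("label mid",px2w(T,c3(*l.mean(0)),45).round(1))
E
```

```text
tile (array([ 6.20471e+02,  1.01664e+02, -2.17000e-01]), [[-0.6, 0.3], [0.6, 1.1], [0.2, -0.2], [-0.2, -1.2]])
[697.1 104.3  16. ]
[689.3  74.2  16. ]
whet (array([ 6.44395e+02, -7.54270e+01,  4.90000e-02]), [[-0.3, 0.5], [0.0, 0.1], [0.1, -0.8], [0.1, 0.1]])
[700.3 -56.4  26. ]
[702.1 -79.9  26. ]
gauge (array([ 4.02623e+02,  3.73402e+02, -1.52000e-01]), [[-0.5, -0.7], [-1.1, -0.5], [-0.9, -1.4], [-1.4, 0.4], [-12.7, -3.3], [9.2, 0.1], [-12.5, -1.0], [12.0, 1.5]])
plate (array([ 4.04348e+02,  3.67612e+02, -7.80000e-02]), [[0.0, -0.0], [0.5, -0.4], [-0.3, 0.3], [-0.2, 0.1]])
reader (array([6.05539e+02, 3.30066e+02, 6.20000e-02]), [[-2.2, 0.1], [0.5, -0.5], [-1.7, -1.4], [0.6, -1.4], [-13.4, -1.6], [11.0, -1.8]])
tray (array([ 4.78822e+02, -3.68581e+02, -5.70000e-02]), [[-0.4, -0.2], [0.7, 0.0], [-0.6, 0.3], [0.4, -0.1]])
[639.4 307.2  32. ]
[639.6 297.6  32. ]
[563.4 290.5  32. ]
[561.4 299.9  32. ]
label mid [ 627.4 -382.8   45. ]
```

```bash
python3 - <<'E'
from h import *
T=cam("top");S=cam("scene")
def c4(u,v): return np.array([145+u/10,210+v/10])
def c5(u,v): return np.array([180+u/8,130+v/8])
def c6(u,v): return np.array([400+u/5,120+v/5])
print("gauge",fit([(T,[30,-54,84],c4(530,218)),(T,[-30,-54,84],c4(490,440)),(T,[22,15,140],c4(195,200)),(T,[-22,15,140],c4(162,355)),
 (S,[-22,15,140],c6(365,150)),(S,[-22,-15,140],c6(313,140)),(S,[22,15,140],c6(368,190)),(S,[22,-15,140],c6(305,185))],[400,400,0]))
print("reader",fit([(T,[-65,17,62],c5(112,475)),(T,[-65,-17,62],c5(190,475)),(T,[45,17,62],c5(105,175)),(T,[45,-17,62],c5(185,172)),
 (S,[-65,17,62],c6(290,462)),(S,[-65,-17,62],c6(235,462))],[600,350,0]))
print(togo([403,373,230],0), togo([403,373,230],-0.15+np.pi))
E
```

```text
gauge (array([ 4.03159e+02,  3.73342e+02, -1.77000e-01]), [[-0.3, -0.3], [-1.5, -0.3], [-0.6, -1.7], [-1.5, 0.0], [-0.9, -1.7], [-2.1, -1.2], [-0.8, 0.7], [-0.2, 0.1]])
reader (array([6.05643e+02, 3.29557e+02, 4.50000e-02]), [[-2.4, -0.1], [0.3, -0.4], [-1.2, -1.5], [1.1, -1.4], [0.2, -1.7], [-2.2, -1.7]])
(array([-23.75, -17.95,   0.  ]), array([-0.000e+00,  2.000e-03,  2.765e+00])) (array([-23.75, -17.95,   0.  ]), array([-0.001, -0.   , -0.227]))
```

Call:
jog_arm(rows=[{"fingers": 1, "dp": [-23.75, -17.95, 0], "dr": [0, 0, -0.23]}, {"fingers": 1, "dp": [-23.75, -17.95, 0], "dr": [0, 0, -0.23]}, {"fingers": 1, "dp": [-23.75, -17.95, 0], "dr": [0, 0, -0.23]}, {"fingers": 1, "dp": [-23.75, -17.95, 0], "dr": [0, 0, -0.23]}, {"fingers": 1, "dp": [-23.75, -17.95, 0], "dr": [0, 0, -0.23]}, {"fingers": 1, "dp": [-23.75, -17.95, 0], "dr": [0, 0, -0.23]}, {"fingers": 1, "dp": [-23.75, -17.95, 0], "dr": [0, 0, -0.23]}, {"fingers": 1, "dp": [-23.75, -17.95, 0], "dr": [0, 0, -0.23]}, {"fingers": 1, "dp": [-23.75, -17.95, 0], "dr": [0, 0, -0.23]}, {"fingers": 1, "dp": [-23.75, -17.95, 0], "dr": [0, 0, -0.23]}, {"fingers": 1, "dp": [-23.75, -17.95, 0], "dr": [0, 0, -0.23]}, {"fingers": 1, "dp": [-23.75, -17.95, 0], "dr": [0, 0, -0.23]}])

```text
time_s: 1.15
tcp_pos: [401.8, 375.2, 230.4]
orientation: [3.141, -0.001, 2.998]
wrist_force: [-0.3, -0.4, -0.5]
finger_gap: 87.2
```

```bash
python3 - <<'E'
from h import *
im=viewer.get_image("wrist"); cv2.imwrite("pics/w1.png",im[:,:,::-1])
c=cam("wrist")
for P in ([403,373,140],[403,373,8]): print(w2px(c,P))
E
```

```text
[321.18709934 206.47833218]
[321.53075993 180.30805013]
```

View pics/w1.png

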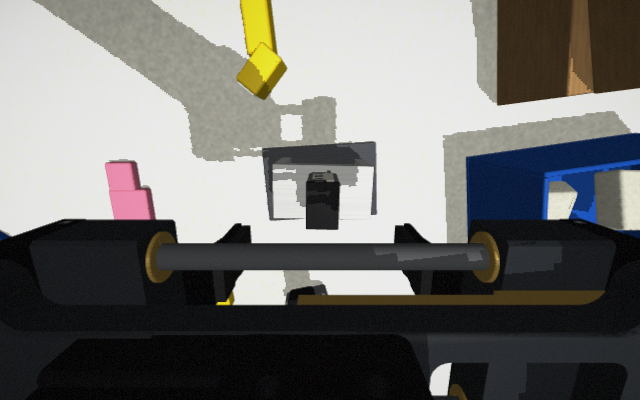

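```bash
python3 - <<'E'
from h import *
print(togo([403,373.5,107],np.pi-0.163))
E
```

```text
(array([-0.14, -0.14, 12.34]), array([ 0.   , -0.001,  0.02 ]))
```

Call:
jog_arm(rows=[{"fingers": 1, "dp": [-0.14, -0.14, 6], "dr": [0, 0, 0.02]}, {"fingers": 1, "dp": [-0.14, -0.14, 9], "dr": [0, 0, 0.02]}, {"fingers": 1, "dp": [-0.14, -0.14, 11], "dr": [0, 0, 0.02]}, {"fingers": 1, "dp": [-0.14, -0.14, 12.34], "dr": [0, 0, 0.02]}, {"fingers": 1, "dp": [-0.14, -0.14, 12.34], "dr": [0, 0, 0.02]}, {"fingers": 1, "dp": [-0.14, -0.14, 12.34], "dr": [0, 0, 0.02]}, {"fingers": -1, "dp": [-0.14, -0.14, 12.34], "dr": [0, 0, 0.02]}, {"fingers": -1, "dp": [-0.14, -0.14, 12.34], "dr": [0, 0, 0.02]}, {"fingers": -1, "dp": [-0.14, -0.14, 12.34], "dr": [0, 0, 0.02]}, {"fingers": -1, "dp": [-0.14, -0.14, 12.34], "dr": [0, 0, 0.02]}, {"fingers": -1, "dp": [-0.14, -0.14, 12.34], "dr": [0, 0, 0.02]}, {"fingers": -1, "dp": [-0.14, -0.14, 12.34], "dr": [0, 0, 0.02]}], grip_force=30)

```text
time_s: 2.2
tcp_pos: [404.4, 371.9, 107.6]
orientation: [3.141, 0.0, 2.975]
wrist_force: [0.2, 0.6, 0.6]
finger_gap: 55.1
```

Call:
jog_arm(rows=[{"fingers": -1, "dp": [0, 0, 0], "dr": [0, 0, 0]}, {"fingers": -1, "dp": [0, 0, 0], "dr": [0, 0, 0]}, {"fingers": -1, "dp": [0, 0, 0], "dr": [0, 0, 0]}, {"fingers": -1, "dp": [0, 0, 0], "dr": [0, 0, 0]}])

```text
time_s: 2.53
tcp_pos: [404.7, 373.3, 107.6]
orientation: [3.139, 0.001, 2.975]
wrist_force: [0.9, 3.3, -4.5]
finger_gap: 29.8
```

Call:
jog_arm(rows=[{"fingers": -1, "dp": [0, 0, -2], "dr": [0, 0, 0]}, {"fingers": -1, "dp": [0, 0, -5], "dr": [0, 0, 0]}, {"fingers": -1, "dp": [0, 0, -8], "dr": [0, 0, 0]}, {"fingers": -1, "dp": [0, 0, -10], "dr": [0, 0, 0]}, {"fingers": -1, "dp": [0, 0, -10], "dr": [0, 0, 0]}, {"fingers": -1, "dp": [0, 0, -10], "dr": [0, 0, 0]}])

```text
time_s: 3.03
tcp_pos: [404.0, 371.4, 206.7]
orientation: [-3.141, -0.0, 2.975]
wrist_force: [-0.4, 0.3, -4.9]
finger_gap: 29.9
```

```bash
python3 - <<'E'
from h import *
print(togo([616,102,207],np.pi-0.217)); print(ctrl.state()["wrist_force"],ctrl.state()["finger_gap"])
im=viewer.get_image("top"); cv2.imwrite("pics/t1.png",im[:,:,::-1])
crop(im,260,120,420,240,5,"t1c.png")
im=viewer.get_image("wrist"); cv2.imwrite("pics/w2.png",im[:,:,::-1])
E
```

```text
(array([-25.37, -23.04,  -0.03]), array([-0.  , -0.  ,  0.05]))
[-0.44335615  0.33773296 -4.93570248] 29.897304989295503
```

View pics/t1.png

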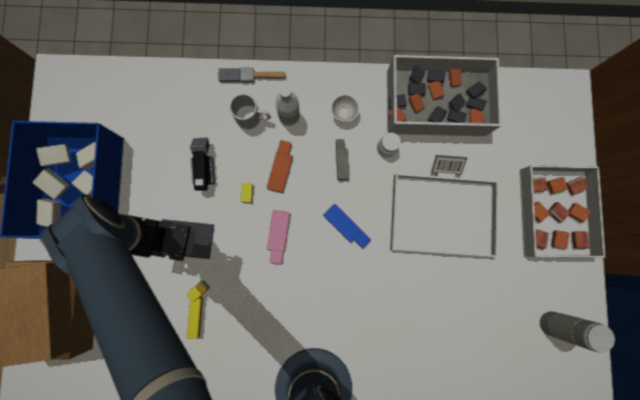

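View pics/w2.png

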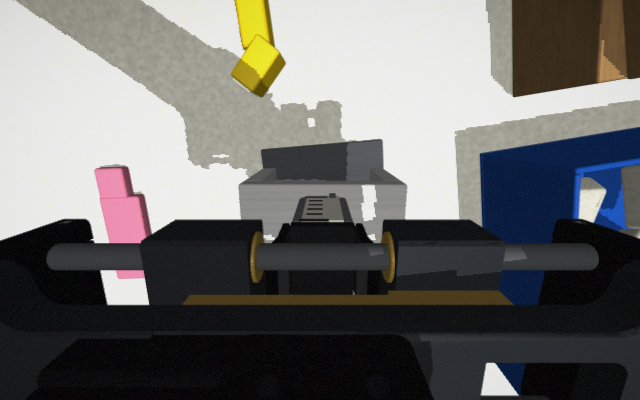

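```bash
python3 - <<'E'
from h import *
c=cam("wrist"); t,r=tcp()
im=cv2.imread("pics/w2.png")[:,:,::-1]; crop(im,220,160,430,260,3.8,"w2c.png")
for uv in [(240,184),(406,184)]:
    print(r.inv().apply(px2w(c,uv,t[2]-107.6+84)-t).round(1))
print([w2px(c,t+r.apply([x,0,-24.4-8])).round(1) for x in (22,26)])
E
```

```text
[ 31.8 -53.2  23.9]
[31.8 52.3 23.5]
[array([324.2, 228.9]), array([324.2, 220.4])]
```

View pics/w2c.png

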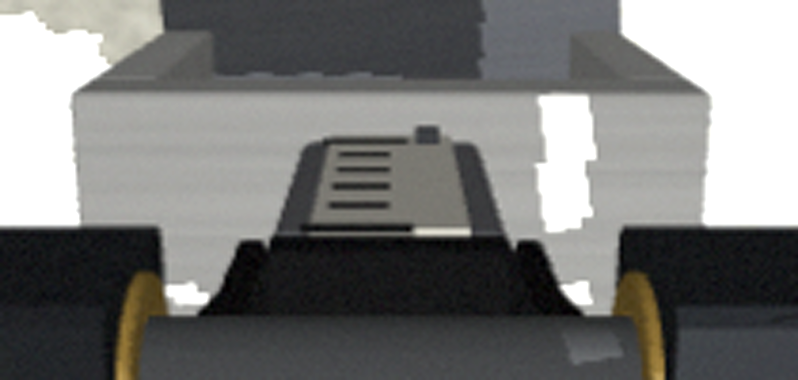

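Call:
jog_arm(rows=[{"fingers": -1, "dp": [-26, -23, 0], "dr": [0, 0, 0.05]}, {"fingers": -1, "dp": [-26, -23, 0], "dr": [0, 0, 0.05]}, {"fingers": -1, "dp": [-26, -23, 0], "dr": [0, 0, 0.05]}, {"fingers": -1, "dp": [-26, -23, 0], "dr": [0, 0, 0.05]}, {"fingers": -1, "dp": [-26, -23, 0], "dr": [0, 0, 0.05]}, {"fingers": -1, "dp": [-26, -23, 0], "dr": [0, 0, 0.05]}, {"fingers": -1, "dp": [-26, -23, 0], "dr": [0, 0, 0.05]}, {"fingers": -1, "dp": [-26, -23, 0], "dr": [0, 0, 0.05]}, {"fingers": -1, "dp": [-26, -23, 0], "dr": [0, 0, 0.05]}, {"fingers": -1, "dp": [-26, -23, 0], "dr": [0, 0, 0.05]}, {"fingers": -1, "dp": [-26, -23, 0], "dr": [0, 0, 0.05]}, {"fingers": -1, "dp": [-26, -23, 0], "dr": [0, 0, 0.05]}])

```text
time_s: 4.13
tcp_pos: [620.9, 102.9, 204.9]
orientation: [-3.141, -0.004, 2.926]
wrist_force: [-0.3, -0.1, -4.7]
finger_gap: 30.0
```

```bash
python3 - <<'E'
from h import *
print(togo([622.3,101.3,107.6],np.pi-0.217)); c=cam("wrist"); t,r=tcp(); print(t)
im=viewer.get_image("wrist"); cv2.imwrite("pics/w3.png",im[:,:,::-1])
crop(im,200,100,440,240,3.3,"w3c.png")
q=[620.5,101.7,-.217];co,s=np.cos(q[2]),np.sin(q[2])
for M in ([-75,25,16],[-75,-25,16],[-45,-25,0],[-45,25,0]): print(w2px(c,[q[0]+co*M[0]-s*M[1],q[1]+s*M[0]+co*M[1],M[2]]).round(1))
im=viewer.get_image("scene"); cv2.imwrite("pics/s3.png",im[:,:,::-1]);crop(im,320,180,420,280,6,"s3c.png")
E
```

```text
(array([-0.21, -0.12,  9.73]), array([-0.001, -0.004,  0.001]))
[620.94376503 102.91997121 204.92510811]
[343.6 121. ]
[300.6 121. ]
[302.  146.4]
[342.2 146.4]
```

View pics/w3c.png

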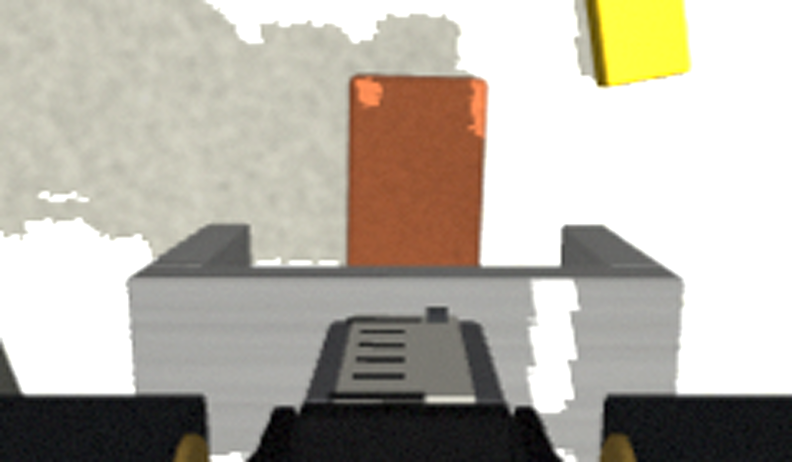

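View pics/s3.png

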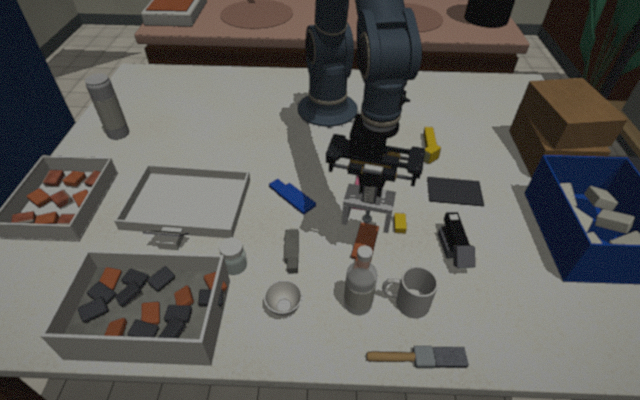

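```bash
python3 - <<'E'
from h import *
c=cam("wrist"); t,r=tcp()
f=lambda u,v:(200+u/3.3,100+v/3.3)
P=[px2w(c,f(*p),16) for p in [(350,77),(487,80),(480,266),(347,266)]]
for p in P: print(p.round(1), r.inv().apply(p-t).round(1))
a=P[0]-P[3];b=P[1]-P[2]; print("yaw",np.arctan2(-a[1],-a[0]),np.arctan2(-b[1],-b[0]))
m=(P[0]+P[1])/2
for y in (-.217,-.19,-.175): print(m+75*np.array([np.cos(y),np.sin(y),0]))
T=cam("top")
for p in P[:2]: print(w2px(T,p))
E
```

```text
[546.4  99.7  16. ] [ 71.7 -19.8 190.2]
[557.8 146.9  16. ] [ 70.6  28.7 190.1]
[622.9 131.4  16. ] [  3.8  27.5 190. ]
[612.3  83.2  16. ] [  3.9 -22.  190. ]
yaw -0.24562260732909444 -0.23296236558038583
[625.3688076  107.12319779  16.        ]
[625.77804431 109.10635215  16.        ]
[625.9822171  110.21265896  16.        ]
[281.4632173  191.09222209]
[265.21788949 186.90424443]
```

Call:
jog_arm(rows=[{"fingers": -1, "dp": [-0.3, 0.1, 4], "dr": [0, 0, 0.01]}, {"fingers": -1, "dp": [-0.3, 0.1, 6], "dr": [0, 0, 0.01]}, {"fingers": -1, "dp": [-0.3, 0.1, 7.5], "dr": [0, 0, 0.01]}, {"fingers": -1, "dp": [-0.3, 0.1, 8.1], "dr": [0, 0, 0.01]}, {"fingers": -1, "dp": [-0.3, 0.1, 8.1], "dr": [0, 0, 0.01]}])

```text
time_s: 4.65
tcp_pos: [624.0, 103.2, 124.4]
orientation: [-3.14, -0.004, 2.917]
wrist_force: [-0.0, -1.1, -5.2]
finger_gap: 29.8
```

```bash
python3 - <<'E'
from h import *
t,r=tcp(); print(t, r.as_euler('xyz'))
im=viewer.get_image("scene"); cv2.imwrite("pics/s4.png",im[:,:,::-1]);crop(im,325,170,425,270,7,"s4c.png")
im=viewer.get_image("top"); cv2.imwrite("pics/t4.png",im[:,:,::-1]);crop(im,230,120,330,220,6,"t4c.png")
im=viewer.get_image("wrist"); cv2.imwrite("pics/w4.png",im[:,:,::-1]);crop(im,200,100,440,240,3.3,"w4c.png")
E
```

```text
[624.02950527 103.20260162 124.40128226] [-3.14042122 -0.00352175  2.9167498 ]
```

View pics/s4c.png

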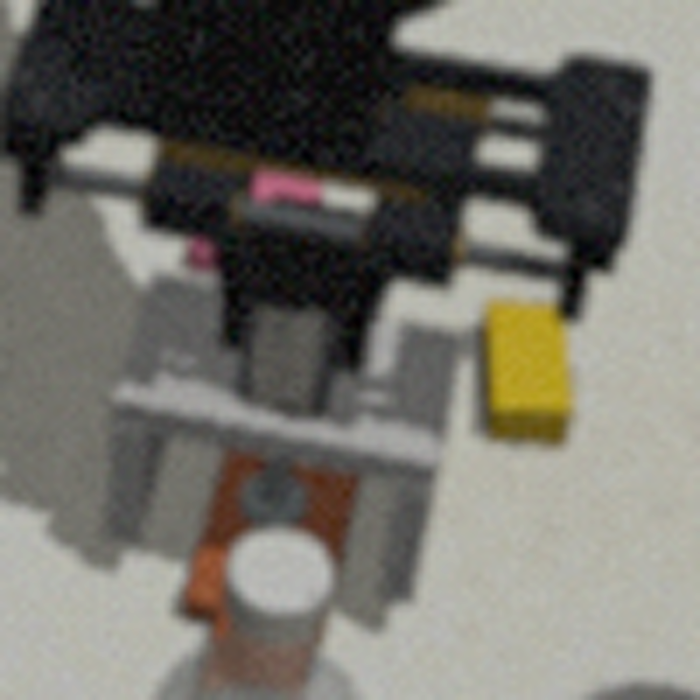

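View pics/t4c.png

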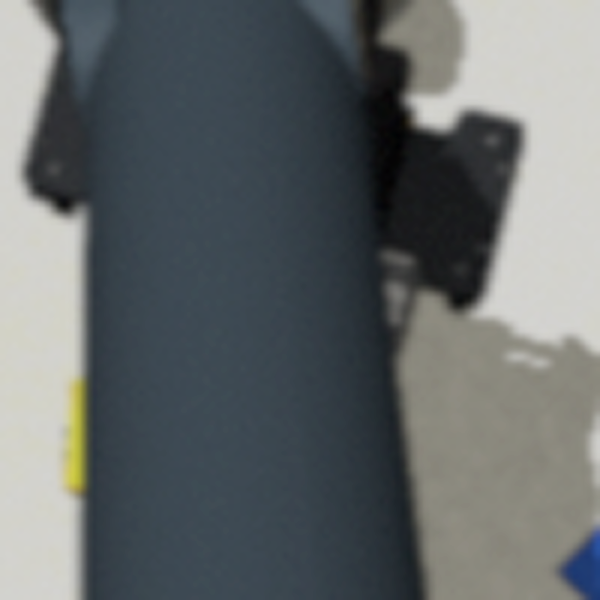

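View pics/w4c.png

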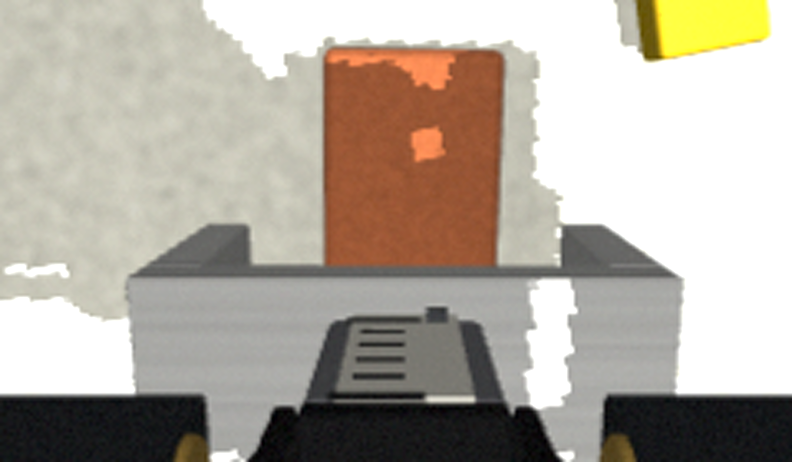

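```bash
python3 - <<'E'
from h import *
c=cam("wrist"); t,r=tcp()
f=lambda u,v:(200+u/3.3,100+v/3.3)
P=[px2w(c,f(*p),16) for p in [(325,49),(504,51),(497,266),(325,266)]]
for p in P: print(p.round(1), r.inv().apply(p-t).round(1))
# scene: foot disc centre, tile edges near it
S=cam("scene")
g=lambda u,v:(325+u/7,170+v/7)
print("foot scene", px2w(S,g(273,502),25).round(1), "legs L/R outer front bottom", px2w(S,g(110,540),25).round(1), px2w(S,g(408,600),25).round(1))
for uv in [(208,500),(353,500),(190,545),(345,550)]: print(px2w(S,g(*uv),16).round(1))
E
```

```text
[546.1  98.8  16. ] [ 77.8 -22.1 111.3]
[557.6 146.   16. ] [ 77.2  26.5 111.4]
[615.1 132.2  16. ] [ 18.   25.9 111.5]
[604.   84.1  16. ] [ 18.1 -23.4 111.5]
foot scene [620.4 106.   25. ] legs L/R outer front bottom [639.7  48.8  25. ] [661.3 150.5  25. ]
[613.1  84.   16. ]
[610.9 135.6  16. ]
[633.6  77.2  16. ]
[633.5 131.5  16. ]
```

Call:
jog_arm(rows=[{"fingers": -1, "dp": [0.07, 0.15, 0.8], "dr": [0, 0, 0.01]}, {"fingers": -1, "dp": [0.07, 0.15, 1.6], "dr": [0, 0, 0.01]}, {"fingers": -1, "dp": [0.07, 0.15, 2.2], "dr": [0, 0, 0.01]}, {"fingers": -1, "dp": [0.07, 0.15, 2.4], "dr": [0, 0, 0.01]}, {"fingers": -1, "dp": [0.07, 0.15, 2.4], "dr": [0, 0, 0.01]}, {"fingers": -1, "dp": [0.07, 0.15, 2.4], "dr": [0, 0, 0.01]}])

```text
time_s: 5.3
tcp_pos: [625.0, 103.8, 102.0]
orientation: [-3.141, -0.001, 2.905]
wrist_force: [-0.7, 0.1, -2.6]
finger_gap: 29.9
```

Call:
jog_arm(rows=[{"fingers": -1, "dp": [0, 0, 0.1], "dr": [0, 0, 0]}, {"fingers": -1, "dp": [0, 0, 0.2], "dr": [0, 0, 0]}, {"fingers": -1, "dp": [0, 0, 0.2], "dr": [0, 0, 0]}])

```text
time_s: 5.55
tcp_pos: [625.1, 103.8, 100.0]
orientation: [3.142, -0.0, 2.905]
wrist_force: [-0.5, 0.5, -1.9]
finger_gap: 29.9
```

Call:
jog_arm(rows=[{"fingers": -1, "dp": [0, 0, 0.05], "dr": [0, 0, 0]}, {"fingers": -1, "dp": [0, 0, 0.1], "dr": [0, 0, 0]}, {"fingers": -1, "dp": [0, 0, 0.1], "dr": [0, 0, 0]}])

```text
time_s: 5.8
tcp_pos: [625.2, 103.8, 99.4]
orientation: [3.142, -0.0, 2.905]
wrist_force: [-1.2, 0.4, -1.5]
finger_gap: 29.9
```

Call:
jog_arm(rows=[{"fingers": -1, "dp": [0, 0, 0.1], "dr": [0, 0, 0]}, {"fingers": -1, "dp": [0, 0, 0.15], "dr": [0, 0, 0]}, {"fingers": -1, "dp": [0, 0, 0.15], "dr": [0, 0, 0]}])

```text
time_s: 6.05
tcp_pos: [625.4, 103.9, 99.4]
orientation: [3.141, 0.0, 2.905]
wrist_force: [-4.0, 0.7, 7.1]
finger_gap: 29.8
```

Call:
jog_arm(rows=[{"fingers": -1, "dp": [0, 0, 0], "dr": [0, 0, 0]}, {"fingers": -1, "dp": [0, 0, 0], "dr": [0, 0, 0]}, {"fingers": -1, "dp": [0, 0, 0], "dr": [0, 0, 0]}, {"fingers": -1, "dp": [0, 0, 0], "dr": [0, 0, 0]}, {"fingers": -1, "dp": [0, 0, 0], "dr": [0, 0, 0]}, {"fingers": -1, "dp": [0, 0, 0], "dr": [0, 0, 0]}, {"fingers": -1, "dp": [0, 0, 0], "dr": [0, 0, 0]}, {"fingers": -1, "dp": [0, 0, 0], "dr": [0, 0, 0]}, {"fingers": -1, "dp": [0, 0, 0], "dr": [0, 0, 0]}, {"fingers": -1, "dp": [0, 0, 0], "dr": [0, 0, 0]}, {"fingers": -1, "dp": [0, 0, 0], "dr": [0, 0, 0]}, {"fingers": -1, "dp": [0, 0, 0], "dr": [0, 0, 0]}])

```text
time_s: 7.05
tcp_pos: [625.3, 103.8, 99.3]
orientation: [3.141, 0.0, 2.905]
wrist_force: [-4.0, 0.1, 5.3]
finger_gap: 29.8
```

```bash
python3 - <<'E'
from h import *
t,r=tcp(); print(t, ctrl.state()["wrist_force"])
im=viewer.get_image("wrist"); cv2.imwrite("pics/w5.png",im[:,:,::-1]);crop(im,200,100,440,240,3.3,"w5c.png")
im=viewer.get_image("scene"); cv2.imwrite("pics/s5.png",im[:,:,::-1]);crop(im,325,170,425,270,7,"s5c.png")
E
```

```text
[625.34477995 103.83009365  99.31180965] [-4.01407226  0.08779738  5.33687815]
```

View pics/w5c.png

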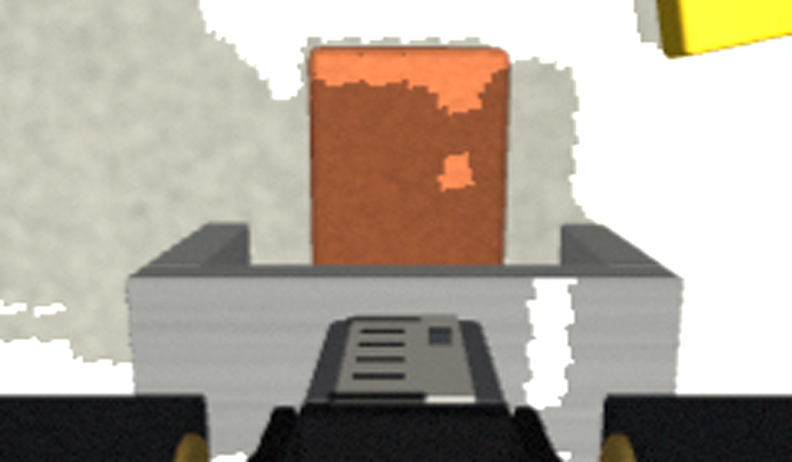

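View pics/s5c.png

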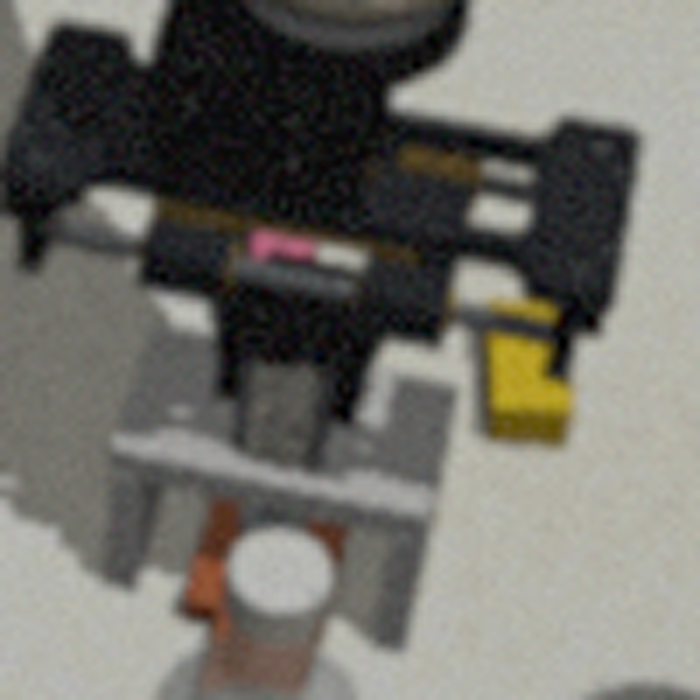

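Call:
jog_arm(rows=[{"fingers": -1, "dp": [0, 0, 0], "dr": [0, 0, 0]}, {"fingers": -1, "dp": [0, 0, 0], "dr": [0, 0, 0]}, {"fingers": -1, "dp": [0, 0, 0], "dr": [0, 0, 0]}, {"fingers": -1, "dp": [0, 0, 0], "dr": [0, 0, 0]}, {"fingers": -1, "dp": [0, 0, 0], "dr": [0, 0, 0]}, {"fingers": -1, "dp": [0, 0, -1], "dr": [0, 0, 0]}, {"fingers": -1, "dp": [0, 0, -4], "dr": [0, 0, 0]}, {"fingers": -1, "dp": [0, 0, -8], "dr": [0, 0, 0]}, {"fingers": -1, "dp": [0, 0, -8], "dr": [0, 0, 0]}, {"fingers": -1, "dp": [0, 0, -8], "dr": [0, 0, 0]}])

```text
time_s: 7.98
tcp_pos: [627.5, 103.8, 180.6]
orientation: [3.139, 0.006, 2.904]
wrist_force: [-0.7, -0.4, -6.2]
finger_gap: 30.0
```

```bash
python3 - <<'E'
from h import *
print(tcp()[0],togo([650,-72,180],np.pi+0.049))
E
```

```text
[627.4719181  103.77372579 180.61158302] (array([ -6.32, -16.56,   0.05]), array([ 0.002,  0.007, -0.286]))
```

Call:
jog_arm(rows=[{"fingers": -1, "dp": [-6.32, -16.56, 0], "dr": [0, 0, -0.286]}, {"fingers": -1, "dp": [-6.32, -16.56, 0], "dr": [0, 0, -0.286]}, {"fingers": -1, "dp": [-6.32, -16.56, 0], "dr": [0, 0, -0.286]}, {"fingers": -1, "dp": [-6.32, -16.56, 0], "dr": [0, 0, -0.286]}, {"fingers": -1, "dp": [-6.32, -16.56, 0], "dr": [0, 0, -0.286]}, {"fingers": -1, "dp": [-6.32, -16.56, 0], "dr": [0, 0, -0.286]}, {"fingers": -1, "dp": [-6.32, -16.56, 0], "dr": [0, 0, -0.286]}, {"fingers": -1, "dp": [-6.32, -16.56, 0], "dr": [0, 0, -0.286]}, {"fingers": -1, "dp": [-6.32, -16.56, 0], "dr": [0, 0, -0.286]}, {"fingers": -1, "dp": [-6.32, -16.56, 0], "dr": [0, 0, -0.286]}])

```text
time_s: 8.82
tcp_pos: [647.7, -70.0, 177.1]
orientation: [3.141, -0.001, -3.09]
wrist_force: [-0.0, 0.0, -3.2]
finger_gap: 29.8
```

```bash
python3 - <<'E'
from h import *
t,r=tcp(); print(t)
im=viewer.get_image("wrist"); cv2.imwrite("pics/w6.png",im[:,:,::-1]);crop(im,200,100,440,240,3.3,"w6c.png")
im=viewer.get_image("scene"); cv2.imwrite("pics/s6.png",im[:,:,::-1])
E
```

```text
[647.73549141 -70.04176968 177.09895687]
```

View pics/w6c.png

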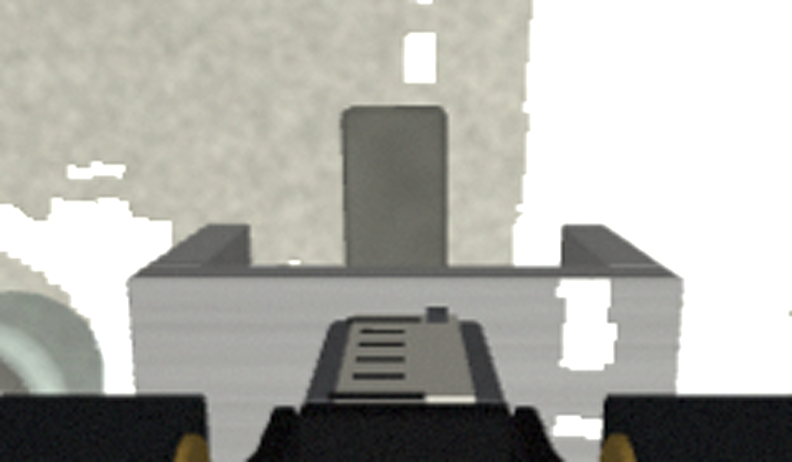

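View pics/s6.png

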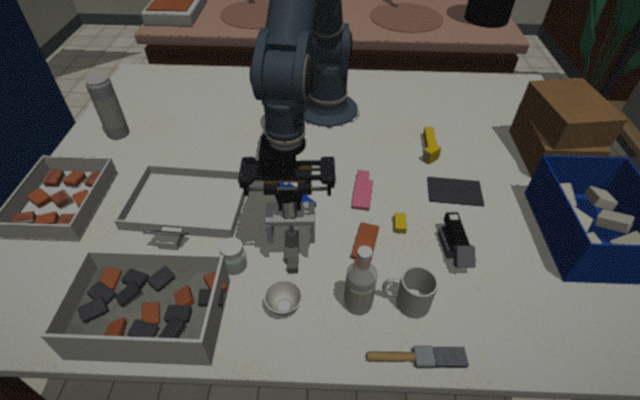

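```bash
cat > wm.py <<'E'
import sys
from h import *
def wm(pts,z,L):
    c=cam("wrist"); t,r=tcp(); print("tcp",t.round(1),r.as_euler('xyz').round(3))
    f=lambda u,v:(200+u/3.3,100+v/3.3)
    P=[px2w(c,f(*p),z) for p in pts]
    Q=[r.inv().apply(p-t) for p in P]
    for q in Q: print(q.round(1))
    e=(Q[0]+Q[1])/2; g=(Q[2]+Q[3])/2; a=np.arctan2((e-g)[1],(e-g)[0])
    d=e-L/2*np.array([np.cos(a),np.sin(a),0]); print("centre in tool",d.round(1),"ang",a.round(3),"gauge shift needed",(d-[1.8,-.45,0]).round(1), "world",(t+r.apply(d)).round(1))
E
python3 - <<'E'
from wm import *
wm([(342,107),(447,107),(447,266),(346,266)],26,120)
E
```

```text
tcp [647.9 -70.7 177.5] [ 3.141 -0.    -3.09 ]
[ 62.1 -20.3 151.5]
[ 62.1  13.  151.5]
[ 11.   13.5 151.5]
[ 11.1 -19.9 151.5]
centre in tool [  2.1  -3.1 151.5] ang -0.009 gauge shift needed [  0.3  -2.7 151.5] world [645.9 -73.9  26. ]
```

Call:
jog_arm(rows=[{"fingers": -1, "dp": [0.03, -0.2, 2.5], "dr": [0, 0, -0.01]}, {"fingers": -1, "dp": [0.03, -0.2, 4.5], "dr": [0, 0, -0.01]}, {"fingers": -1, "dp": [0.03, -0.2, 5.5], "dr": [0, 0, -0.01]}, {"fingers": -1, "dp": [0.03, -0.2, 6], "dr": [0, 0, -0.01]}, {"fingers": -1, "dp": [0.03, -0.2, 6], "dr": [0, 0, -0.01]}])

```text
time_s: 9.33
tcp_pos: [647.1, -73.6, 116.8]
orientation: [3.141, -0.002, -3.082]
wrist_force: [-1.3, 0.3, -2.5]
finger_gap: 29.9
```

```bash
python3 - <<'E'
from h import *
im=viewer.get_image("wrist"); cv2.imwrite("pics/w7.png",im[:,:,::-1]);crop(im,200,100,440,240,3.3,"w7c.png")
print(tcp()[0])
E
```

```text
[647.72261243 -73.70043232 117.82903906]
```

View pics/w7c.png

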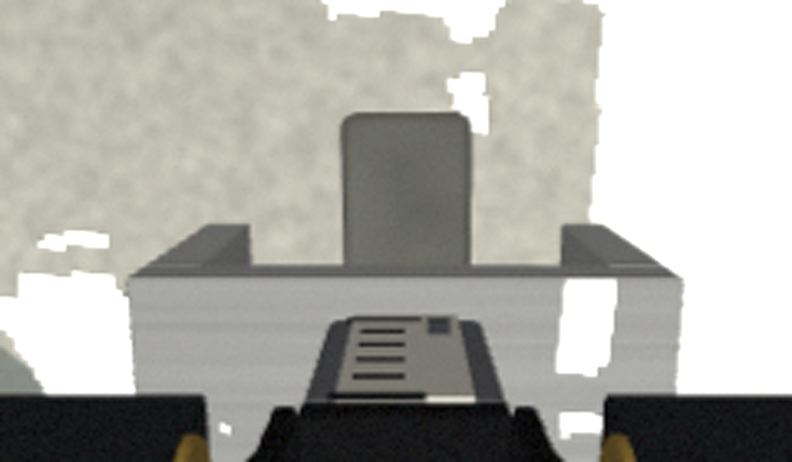

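```bash
python3 - <<'E'
from wm import *
wm([(342,113),(471,113),(471,266),(343,266)],26,120)
E
```

```text
tcp [647.7 -73.7 117.8] [ 3.141 -0.    -3.082]
[ 61.4 -16.5  91.9]
[61.4 16.4 91.9]
[21.8 17.  91.8]
[ 21.8 -16.9  91.8]
centre in tool [ 1.4  0.1 91.9] ang -0.003 gauge shift needed [-0.4  0.6 91.9] world [646.3 -73.7  26. ]
```

Call:
jog_arm(rows=[{"fingers": -1, "dp": [0, 0, 1], "dr": [0, 0, 0]}, {"fingers": -1, "dp": [0, 0, 1.6], "dr": [0, 0, 0]}, {"fingers": -1, "dp": [0, 0, 1.8], "dr": [0, 0, 0]}, {"fingers": -1, "dp": [0, 0, 1.9], "dr": [0, 0, 0]}, {"fingers": -1, "dp": [0, 0, 1.95], "dr": [0, 0, 0]}])

```text
time_s: 9.8
tcp_pos: [648.2, -73.9, 99.3]
orientation: [3.141, 0.001, -3.082]
wrist_force: [-3.5, 0.7, 5.0]
finger_gap: 29.8
```

Call:
jog_arm(rows=[{"fingers": -1, "dp": [0, 0, 0.03], "dr": [0, 0, 0]}, {"fingers": -1, "dp": [0, 0, 0.03], "dr": [0, 0, 0]}, {"fingers": -1, "dp": [0, 0, 0.03], "dr": [0, 0, 0]}, {"fingers": -1, "dp": [0, 0, 0.03], "dr": [0, 0, 0]}, {"fingers": -1, "dp": [0, 0, 0.03], "dr": [0, 0, 0]}, {"fingers": -1, "dp": [0, 0, 0.03], "dr": [0, 0, 0]}, {"fingers": -1, "dp": [0, 0, 0.03], "dr": [0, 0, 0]}, {"fingers": -1, "dp": [0, 0, 0.03], "dr": [0, 0, 0]}, {"fingers": -1, "dp": [0, 0, 0.03], "dr": [0, 0, 0]}, {"fingers": -1, "dp": [0, 0, 0.03], "dr": [0, 0, 0]}, {"fingers": -1, "dp": [0, 0, 0.03], "dr": [0, 0, 0]}, {"fingers": -1, "dp": [0, 0, 0.03], "dr": [0, 0, 0]}])

```text
time_s: 10.8
tcp_pos: [648.2, -73.9, 99.3]
orientation: [3.141, 0.002, -3.082]
wrist_force: [-4.0, 0.7, 5.6]
finger_gap: 29.5
```

```bash
python3 - <<'E'
from h import *
im=viewer.get_image("wrist"); cv2.imwrite("pics/w8.png",im[:,:,::-1]);crop(im,200,100,440,240,3.3,"w8c.png")
print(tcp()[0])
E
```

```text
[648.20605372 -73.88204015  99.27062758]
```

View pics/w8c.png

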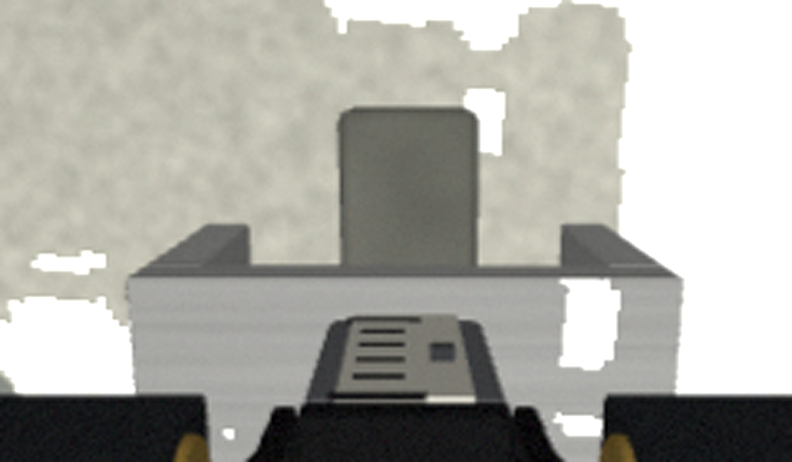

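Call:
jog_arm(rows=[{"fingers": -1, "dp": [0, 0, 0], "dr": [0, 0, 0]}, {"fingers": -1, "dp": [0, 0, 0], "dr": [0, 0, 0]}, {"fingers": -1, "dp": [0, 0, 0], "dr": [0, 0, 0]}, {"fingers": -1, "dp": [0, 0, 0], "dr": [0, 0, 0]}, {"fingers": -1, "dp": [0, 0, 0], "dr": [0, 0, 0]}, {"fingers": -1, "dp": [0, 0, -1], "dr": [0, 0, 0]}, {"fingers": -1, "dp": [0, 0, -4], "dr": [0, 0, 0]}, {"fingers": -1, "dp": [0, 0, -8], "dr": [0, 0, 0]}, {"fingers": -1, "dp": [0, 0, -10], "dr": [0, 0, 0]}, {"fingers": -1, "dp": [0, 0, -10], "dr": [0, 0, 0]}, {"fingers": -1, "dp": [0, 0, -10], "dr": [0, 0, 0]}])

```text
time_s: 11.77
tcp_pos: [647.8, -74.2, 198.6]
orientation: [-3.141, 0.002, -3.083]
wrist_force: [-0.4, 0.7, -5.3]
finger_gap: 29.9
```

```bash
python3 - <<'E'
from h import *
print(togo([410,368,200],np.pi-0.08))
E
```

```text
(array([21.14, 45.55, -0.18]), array([-0.   ,  0.002,  0.139]))
```

Call:
jog_arm(rows=[{"fingers": -1, "dp": [21.14, 45.55, 0], "dr": [0, 0, 0.139]}, {"fingers": -1, "dp": [21.14, 45.55, 0], "dr": [0, 0, 0.139]}, {"fingers": -1, "dp": [21.14, 45.55, 0], "dr": [0, 0, 0.139]}, {"fingers": -1, "dp": [21.14, 45.55, 0], "dr": [0, 0, 0.139]}, {"fingers": -1, "dp": [21.14, 45.55, 0], "dr": [0, 0, 0.139]}, {"fingers": -1, "dp": [21.14, 45.55, 0], "dr": [0, 0, 0.139]}, {"fingers": -1, "dp": [21.14, 45.55, 0], "dr": [0, 0, 0.139]}, {"fingers": -1, "dp": [21.14, 45.55, 0], "dr": [0, 0, 0.139]}, {"fingers": -1, "dp": [21.14, 45.55, 0], "dr": [0, 0, 0.139]}, {"fingers": -1, "dp": [21.14, 45.55, 0], "dr": [0, 0, 0.139]}, {"fingers": -1, "dp": [21.14, 45.55, 0], "dr": [0, 0, 0.139]}, {"fingers": -1, "dp": [21.14, 45.55, 0], "dr": [0, 0, 0.139]}])

```text
time_s: 12.77
tcp_pos: [408.1, 366.3, 195.3]
orientation: [-3.138, -0.003, 3.062]
wrist_force: [-0.2, -0.4, -4.5]
finger_gap: 29.8
```

```bash
python3 - <<'E'
from h import *
print(togo([406,368,200],np.pi-0.08))
E
```

```text
(array([ 0.23,  0.15, -0.47]), array([-0.004, -0.003,  0.   ]))
```

```bash
python3 - <<'E'
from h import *
t,r=tcp(); print(t, w2px(cam("wrist"),[404.3-50,367.6-75+4,8]),w2px(cam("wrist"),[404.3-50,367.6+75+4,8]))
im=viewer.get_image("wrist"); cv2.imwrite("pics/w9.png",im[:,:,::-1]);crop(im,200,100,440,240,3.3,"w9c.png")
im=viewer.get_image("scene"); crop(im,400,120,520,280,4,"s9c.png")
E
```

```text
[408.11977115 366.33402975 195.26510307] [261.15766044 144.73932165] [388.35962164 134.16251135]
```

View pics/w9c.png

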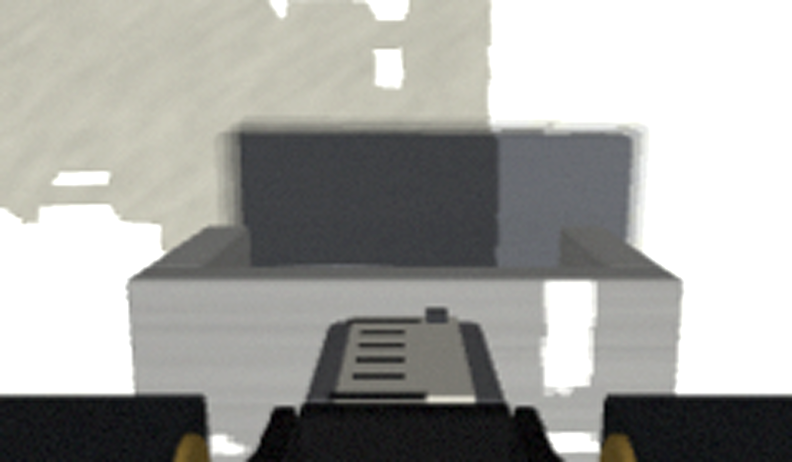

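View pics/s9c.png

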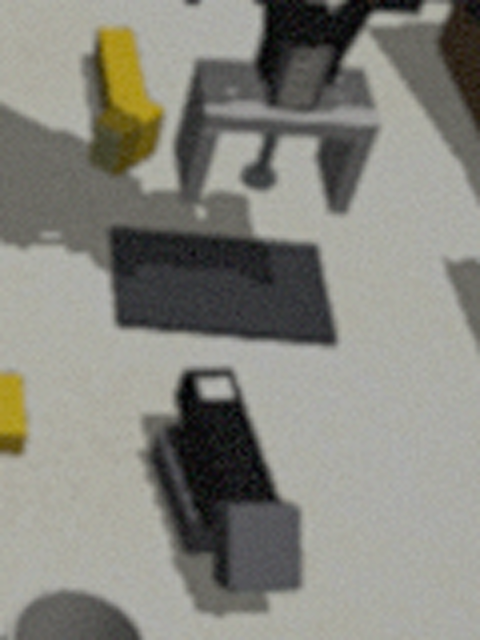

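```bash
python3 - <<'E'
from wm import *
wm([(238,131),(635,130),(628,235),(246,260)],8,100)
E
```

```text
tcp [403.5 373.6 195.5] [ 3.14  -0.007  3.075]
[ 53.3 -59.9 187.7]
[ 53.4  81.7 188. ]
[ 15.8  81.3 187.8]
[  6.8 -59.  187.4]
centre in tool [  3.4  11.2 187.9] ang -0.006 gauge shift needed [  1.6  11.7 187.9] world [399.7 385.5   7.7]
```

Call:
jog_arm(rows=[{"fingers": -1, "dp": [0, 0, 0], "dr": [0, 0, 0]}, {"fingers": -1, "dp": [0, 0, 0], "dr": [0, 0, 0]}, {"fingers": -1, "dp": [0, 0, 0], "dr": [0, 0, 0]}, {"fingers": -1, "dp": [0, 0, 0], "dr": [0, 0, 0]}])

```text
time_s: 13.2
tcp_pos: [411.4, 364.4, 197.1]
orientation: [-3.14, -0.001, 3.059]
wrist_force: [0.7, 0.0, -3.8]
finger_gap: 29.5
```

```bash
python3 - <<'E'
from h import *
t,r=tcp(); print(t)
im=viewer.get_image("wrist"); cv2.imwrite("pics/w10.png",im[:,:,::-1]);crop(im,200,100,440,240,3.3,"w10c.png")
E
```

```text
[411.44695183 364.37965634 197.0696847 ]
```

View pics/w10c.png

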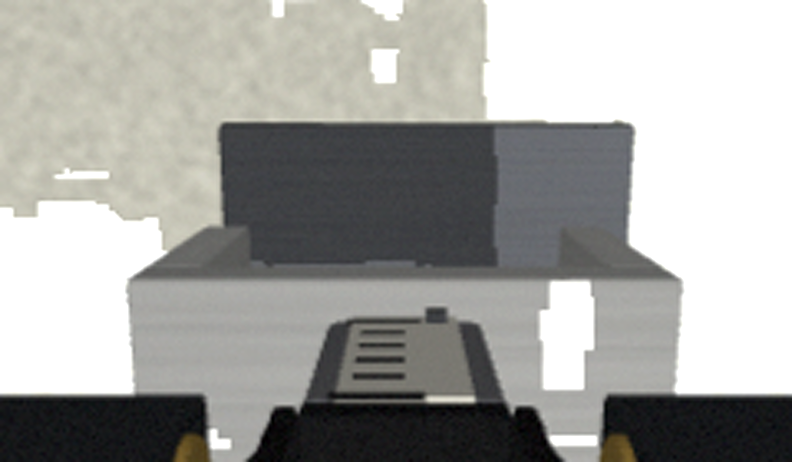

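```bash
python3 - <<'E'
from wm import *
wm([(220,124),(634,124),(628,240),(224,226)],8,100)
E
```

```text
tcp [411.5 364.7 197.4] [-3.141 -0.     3.059]
[ 55.7 -66.5 189.4]
[ 55.4  81.6 189.3]
[ 13.7  81.8 189.3]
[ 19.1 -66.8 189.4]
centre in tool [  5.6   7.5 189.4] ang 0.001 gauge shift needed [  3.8   7.9 189.4] world [406.4 372.4   8. ]
```

Call:
jog_arm(rows=[{"fingers": -1, "dp": [0.38, 0.79, 2.5], "dr": [0, 0, 0]}, {"fingers": -1, "dp": [0.38, 0.79, 5], "dr": [0, 0, 0]}, {"fingers": -1, "dp": [0.38, 0.79, 7], "dr": [0, 0, 0]}, {"fingers": -1, "dp": [0.38, 0.79, 8.2], "dr": [0, 0, 0]}, {"fingers": -1, "dp": [0.38, 0.79, 8.5], "dr": [0, 0, 0]}, {"fingers": -1, "dp": [0.38, 0.79, 8.5], "dr": [0, 0, 0]}, {"fingers": -1, "dp": [0.38, 0.79, 8.5], "dr": [0, 0, 0]}])

```text
time_s: 13.83
tcp_pos: [408.4, 374.5, 113.5]
orientation: [3.141, 0.001, 3.061]
wrist_force: [-0.4, 0.3, -4.1]
finger_gap: 30.0
```

Call:
jog_arm(rows=[{"fingers": -1, "dp": [0, 0, 0.2], "dr": [0, 0, 0]}, {"fingers": -1, "dp": [0, 0, 0.4], "dr": [0, 0, 0]}, {"fingers": -1, "dp": [0, 0, 0.5], "dr": [0, 0, 0]}, {"fingers": -1, "dp": [0, 0, 0.5], "dr": [0, 0, 0]}])

```text
time_s: 14.17
tcp_pos: [407.6, 374.4, 108.0]
orientation: [3.141, 0.0, 3.062]
wrist_force: [-0.7, -0.1, -4.5]
finger_gap: 29.8
```

Call:
jog_arm(rows=[{"fingers": -1, "dp": [0, 0, 0.07], "dr": [0, 0, 0]}, {"fingers": -1, "dp": [0, 0, 0.1], "dr": [0, 0, 0]}, {"fingers": -1, "dp": [0, 0, 0.1], "dr": [0, 0, 0]}, {"fingers": 1, "dp": [0, 0, 0.1], "dr": [0, 0, 0]}, {"fingers": 1, "dp": [0, 0, 0.1], "dr": [0, 0, 0]}, {"fingers": 1, "dp": [0, 0, 0.1], "dr": [0, 0, 0]}, {"fingers": 1, "dp": [0, 0, 0.1], "dr": [0, 0, 0]}, {"fingers": 1, "dp": [0, 0, 0.1], "dr": [0, 0, 0]}, {"fingers": 1, "dp": [0, 0, 0.1], "dr": [0, 0, 0]}])

```text
time_s: 14.92
tcp_pos: [407.7, 374.6, 107.0]
orientation: [3.141, 0.0, 3.062]
wrist_force: [-0.8, 0.3, -0.9]
finger_gap: 61.5
```

Call:
jog_arm(rows=[{"fingers": 1, "dp": [0, 0, -1.5], "dr": [0, 0, 0]}, {"fingers": 1, "dp": [0, 0, -4], "dr": [0, 0, 0]}, {"fingers": 1, "dp": [0, 0, -8], "dr": [0, 0, 0]}, {"fingers": 1, "dp": [0, 0, -10], "dr": [0, 0, 0]}, {"fingers": 1, "dp": [0, 0, -10], "dr": [0, 0, 0]}, {"fingers": 1, "dp": [0, 0, -10], "dr": [0, 0, 0]}])

```text
time_s: 15.42
tcp_pos: [408.1, 374.9, 208.1]
orientation: [3.139, 0.002, 3.062]
wrist_force: [0.5, -0.6, -0.4]
finger_gap: 86.7
```

```bash
python3 - <<'E'
from h import *
im=viewer.get_image("scene"); cv2.imwrite("pics/s11.png",im[:,:,::-1]); crop(im,320,120,520,280,4,"s11c.png")
im=viewer.get_image("top"); crop(im,260,120,420,240,5,"t11c.png")
print(tcp()[0])
E
```

```text
[406.96418525 373.76722428 205.74508366]
```

View pics/s11c.png

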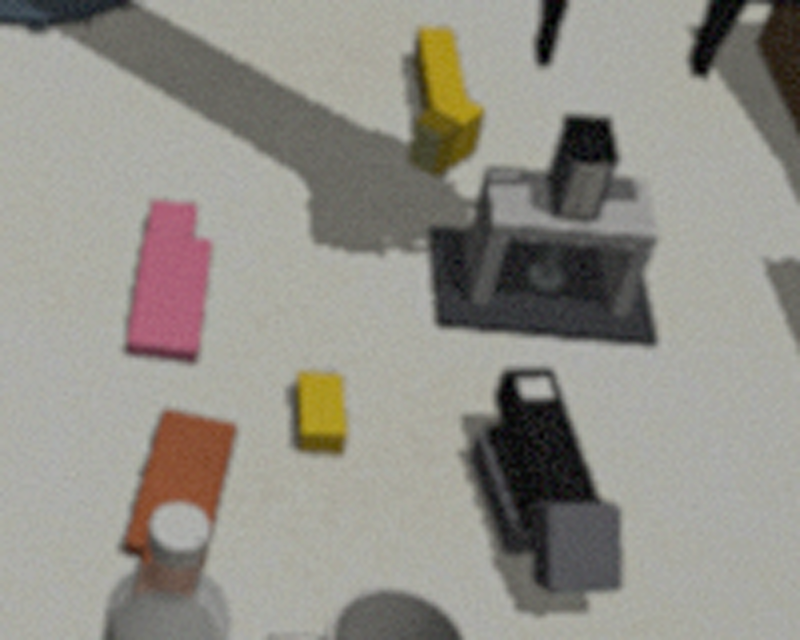

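View pics/t11c.png

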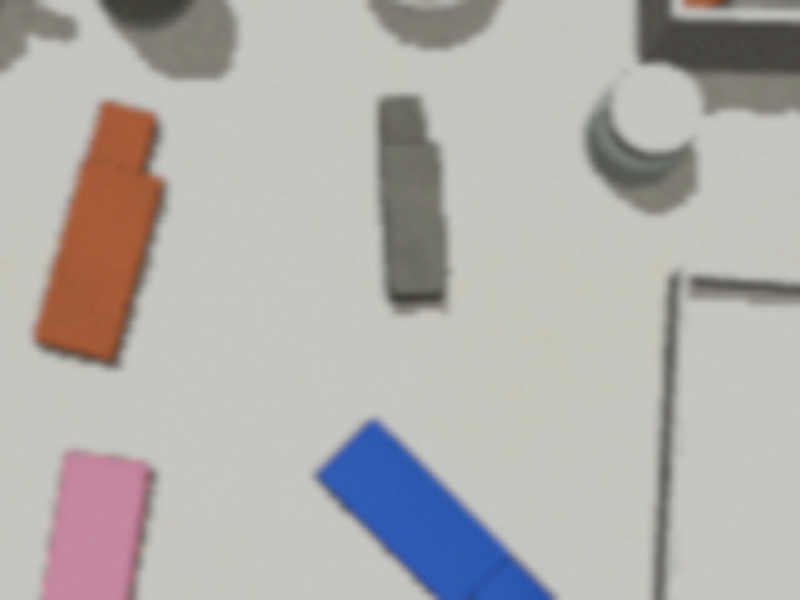

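```bash
python3 - <<'E'
from h import *
print(togo([624,105,150],2.905)); print(ctrl.state()["time_s"])
E
```

```text
(array([-23.78, -25.05,   5.58]), array([-0.002, -0.001,  0.157]))
15.5167
```

Call:
jog_arm(rows=[{"fingers": 1, "dp": [-10, -10.5, 0], "dr": [0, 0, 0.157]}, {"fingers": 1, "dp": [-10, -10.5, 0], "dr": [0, 0, 0.157]}, {"fingers": 1, "dp": [-10, -10.5, 0], "dr": [0, 0, 0.157]}, {"fingers": 1, "dp": [-23.78, -25.05, 5.58], "dr": [0, 0, 0.157]}, {"fingers": 1, "dp": [-23.78, -25.05, 5.58], "dr": [0, 0, 0.157]}, {"fingers": 1, "dp": [-23.78, -25.05, 5.58], "dr": [0, 0, 0.157]}, {"fingers": 1, "dp": [-23.78, -25.05, 5.58], "dr": [0, 0, 0.157]}, {"fingers": 1, "dp": [-23.78, -25.05, 5.58], "dr": [0, 0, 0.157]}, {"fingers": 1, "dp": [-23.78, -25.05, 5.58], "dr": [0, 0, 0.157]}, {"fingers": 1, "dp": [-23.78, -25.05, 5.58], "dr": [0, 0, 0.157]}, {"fingers": 1, "dp": [-23.78, -25.05, 5.58], "dr": [0, 0, 0.157]}, {"fingers": 1, "dp": [-23.78, -25.05, 5.58], "dr": [0, 0, 0.157]}])

```text
time_s: 16.52
tcp_pos: [623.4, 107.0, 149.7]
orientation: [-3.141, -0.003, 2.906]
wrist_force: [0.7, 0.5, -0.0]
finger_gap: 87.2
```

Call:
jog_arm(rows=[{"fingers": 1, "dp": [0, 0, 0], "dr": [0, 0, 0]}, {"fingers": 1, "dp": [0, 0, 0], "dr": [0, 0, 0]}, {"fingers": 1, "dp": [0, 0, 0], "dr": [0, 0, 0]}])

```text
time_s: 16.77
tcp_pos: [624.2, 107.3, 151.3]
orientation: [3.141, 0.0, 2.907]
wrist_force: [0.6, -0.7, -1.2]
finger_gap: 86.9
```

```bash
python3 - <<'E'
from h import *
print(togo([624,105,11],2.905))
im=viewer.get_image("wrist"); cv2.imwrite("pics/w12.png",im[:,:,::-1]);crop(im,200,100,440,240,3.3,"w12c.png")
E
```

```text
(array([-0.03, -0.23, 14.03]), array([0.001, 0.   , 0.002]))
```

View pics/w12c.png

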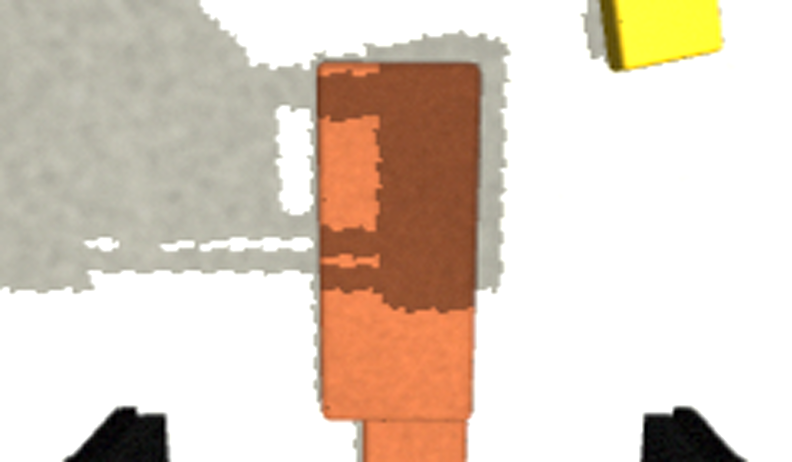

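Call:
jog_arm(rows=[{"fingers": 1, "dp": [0, -0.23, 4], "dr": [0, 0, 0]}, {"fingers": 1, "dp": [0, -0.23, 8], "dr": [0, 0, 0]}, {"fingers": 1, "dp": [0, -0.23, 11], "dr": [0, 0, 0]}, {"fingers": 1, "dp": [0, -0.23, 13], "dr": [0, 0, 0]}, {"fingers": 1, "dp": [0, -0.23, 13.6], "dr": [0, 0, 0]}, {"fingers": 1, "dp": [0, -0.23, 13.9], "dr": [0, 0, 0]}, {"fingers": 1, "dp": [0, -0.23, 13.9], "dr": [0, 0, 0]}, {"fingers": -1, "dp": [0, -0.23, 13.9], "dr": [0, 0, 0]}, {"fingers": -1, "dp": [0, -0.23, 13.9], "dr": [0, 0, 0]}, {"fingers": -1, "dp": [0, -0.23, 13.9], "dr": [0, 0, 0]}, {"fingers": -1, "dp": [0, -0.23, 13.9], "dr": [0, 0, 0]}, {"fingers": -1, "dp": [0, -0.23, 13.9], "dr": [0, 0, 0]}])

```text
time_s: 17.82
tcp_pos: [624.5, 103.6, 12.8]
orientation: [3.141, 0.001, 2.905]
wrist_force: [-0.2, 0.1, -0.4]
finger_gap: 61.4
```

Call:
jog_arm(rows=[{"fingers": -1, "dp": [0, 0, 0], "dr": [0, 0, 0]}, {"fingers": -1, "dp": [0, 0, 0], "dr": [0, 0, 0]}, {"fingers": -1, "dp": [0, 0, 0], "dr": [0, 0, 0]}, {"fingers": -1, "dp": [0, 0, -1], "dr": [0, 0, 0]}, {"fingers": -1, "dp": [0, 0, -3], "dr": [0, 0, 0]}, {"fingers": -1, "dp": [0, 0, -6], "dr": [0, 0, 0]}, {"fingers": -1, "dp": [0, 0, -10], "dr": [0, 0, 0]}, {"fingers": -1, "dp": [0, 0, -11], "dr": [0, 0, 0]}, {"fingers": -1, "dp": [0, 0, -11], "dr": [0, 0, 0]}, {"fingers": -1, "dp": [0, 0, -11], "dr": [0, 0, 0]}])

```text
time_s: 18.65
tcp_pos: [623.7, 103.4, 122.1]
orientation: [3.142, -0.0, 2.905]
wrist_force: [-0.5, 0.2, -2.8]
finger_gap: 49.9
```

```bash
python3 - <<'E'
from h import *
im=viewer.get_image("wrist"); cv2.imwrite("pics/w13.png",im[:,:,::-1])
y=-0.05; p=np.array([482+70*.05,-367+70,125.]);print(togo(p,np.pi+y))
E
```

```text
(array([  3.96, -42.13,  -0.37]), array([-0.001, -0.003, -0.187]))
```

View pics/w13.png

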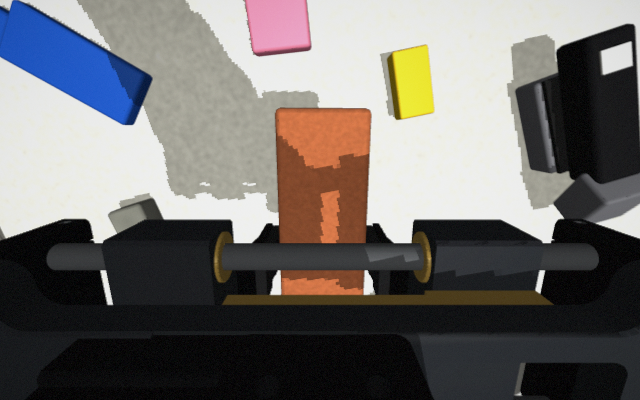

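Call:
jog_arm(rows=[{"fingers": -1, "dp": [3.96, -42.13, 0], "dr": [0, 0, -0.187]}, {"fingers": -1, "dp": [3.96, -42.13, 0], "dr": [0, 0, -0.187]}, {"fingers": -1, "dp": [3.96, -42.13, 0], "dr": [0, 0, -0.187]}, {"fingers": -1, "dp": [3.96, -42.13, 0], "dr": [0, 0, -0.187]}, {"fingers": -1, "dp": [3.96, -42.13, 0], "dr": [0, 0, -0.187]}, {"fingers": -1, "dp": [3.96, -42.13, 0], "dr": [0, 0, -0.187]}, {"fingers": -1, "dp": [3.96, -42.13, 0], "dr": [0, 0, -0.187]}, {"fingers": -1, "dp": [3.96, -42.13, 0], "dr": [0, 0, -0.187]}, {"fingers": -1, "dp": [3.96, -42.13, 0], "dr": [0, 0, -0.187]}, {"fingers": -1, "dp": [3.96, -42.13, 0], "dr": [0, 0, -0.187]}, {"fingers": -1, "dp": [3.96, -42.13, 0], "dr": [0, 0, -0.187]}, {"fingers": -1, "dp": [3.96, -42.13, 0], "dr": [0, 0, -0.187]}])

```text
time_s: 19.7
tcp_pos: [482.9, -300.7, 119.8]
orientation: [-3.141, -0.005, 3.084]
wrist_force: [0.2, -0.9, -1.7]
finger_gap: 49.7
```

Call:
jog_arm(rows=[{"fingers": -1, "dp": [0, 0, 0], "dr": [0, 0, 0]}, {"fingers": -1, "dp": [0, 0, 0], "dr": [0, 0, 0]}, {"fingers": -1, "dp": [0, 0, 0], "dr": [0, 0, 0]}, {"fingers": -1, "dp": [0, 0, 0], "dr": [0, 0, 0]}])

```text
time_s: 20.03
tcp_pos: [487.3, -295.0, 121.5]
orientation: [3.141, -0.001, 3.095]
wrist_force: [0.5, 0.0, -2.5]
finger_gap: 49.6
```

```bash
python3 - <<'E'
from h import *
im=viewer.get_image("wrist"); cv2.imwrite("pics/w14.png",im[:,:,::-1])
im=viewer.get_image("scene"); cv2.imwrite("pics/s14.png",im[:,:,::-1]);crop(im,80,130,280,260,4,"s14c.png")
y=-0.05; p=np.array([482+70*.05,-367+70,125.]);print(tcp()[0],togo(p,np.pi+y))
E
```

```text
[ 487.25600884 -295.59638902  121.85008225] (array([ 0.17, -0.15, -0.32]), array([ 0.   , -0.   ,  0.002]))
```

View pics/w14.png

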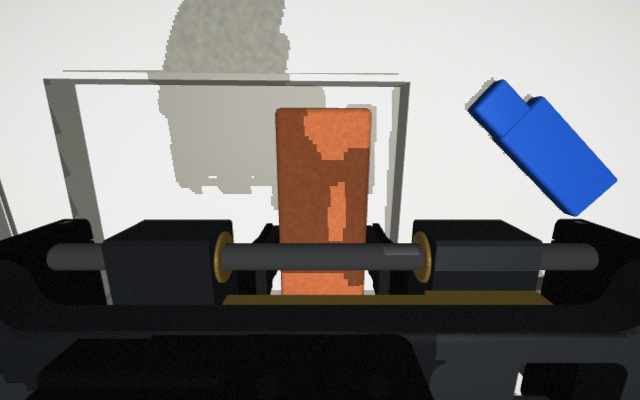

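View pics/s14c.png

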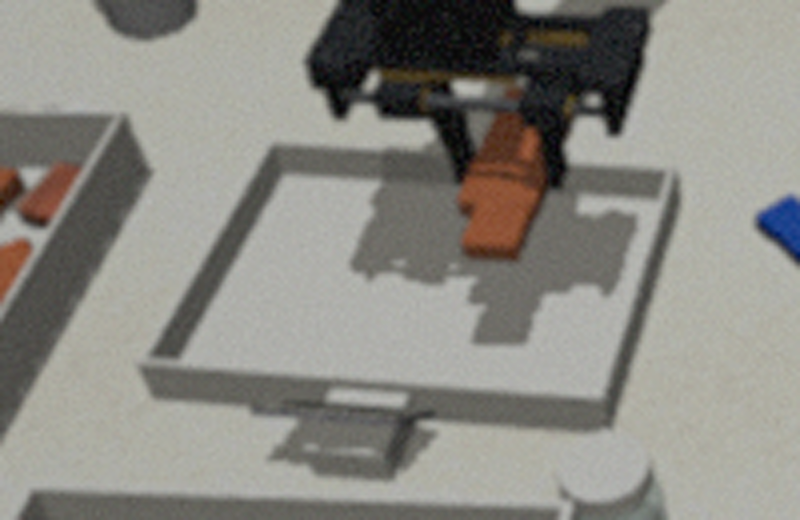

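```bash
python3 - <<'E'
from h import *
c=cam("wrist");t,r=tcp()
a=px2w(c,(44,79),35);b=px2w(c,(409,82),35); print(a,b,np.linalg.norm(a-b))
d=(b-a)/np.linalg.norm(b-a); yaw=np.arctan2(-d[0],d[1]); m=(a+b)/2+110*np.array([np.cos(yaw),np.sin(yaw),0]); print("tray",m,yaw)
y=yaw; R2=np.array([[np.cos(y),-np.sin(y)],[np.sin(y),np.cos(y)]])
print(R2.T@(t[:2]-m[:2]))
im=cv2.imread("pics/w14.png")[:,:,::-1]; crop(im,20,50,420,130,2,"w14c.png")
E
```

```text
[ 372.57124045 -510.6513504    35.        ] [ 388.97855113 -222.95186882   35.        ] 288.1669508203994
tray [ 490.59645195 -373.06466014   35.        ] -0.05696763095474316
[-7.74582143 77.15240657]
```

View pics/w14c.png

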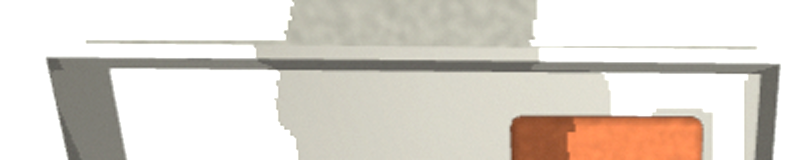

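Call:
jog_arm(rows=[{"fingers": -1, "dp": [0.2, -1, 3], "dr": [0, 0, 0.01]}, {"fingers": -1, "dp": [0.2, -1, 6], "dr": [0, 0, 0.01]}, {"fingers": -1, "dp": [0.2, -1, 8.5], "dr": [0, 0, 0.01]}, {"fingers": -1, "dp": [0.2, -1, 9.5], "dr": [0, 0, 0.01]}, {"fingers": -1, "dp": [0.2, -1, 10], "dr": [0, 0, 0.01]}, {"fingers": -1, "dp": [0.2, -1, 10], "dr": [0, 0, 0.01]}, {"fingers": -1, "dp": [0.2, -1, 10], "dr": [0, 0, 0.01]}])

```text
time_s: 20.72
tcp_pos: [485.3, -306.9, 23.0]
orientation: [-3.141, 0.002, 3.082]
wrist_force: [-0.1, -0.4, -1.9]
finger_gap: 49.7
```

Call:
jog_arm(rows=[{"fingers": -1, "dp": [0, 0, 0.2], "dr": [0, 0, 0]}, {"fingers": -1, "dp": [0, 0, 0.4], "dr": [0, 0, 0]}, {"fingers": -1, "dp": [0, 0, 0.4], "dr": [0, 0, 0]}])

```text
time_s: 20.97
tcp_pos: [484.7, -306.7, 18.6]
orientation: [-3.141, 0.001, 3.082]
wrist_force: [0.3, -0.2, -2.6]
finger_gap: 49.6
```

Call:
jog_arm(rows=[{"fingers": -1, "dp": [0, 0, 0.1], "dr": [0, 0, 0]}, {"fingers": -1, "dp": [0, 0, 0.15], "dr": [0, 0, 0]}, {"fingers": -1, "dp": [0, 0, 0.15], "dr": [0, 0, 0]}])

```text
time_s: 21.22
tcp_pos: [484.6, -306.8, 17.3]
orientation: [-3.142, 0.001, 3.082]
wrist_force: [-1.5, 0.9, 4.7]
finger_gap: 49.3
```

Touching the tray floor (force −2.6 to +4.7). Release and rise.

Call:
jog_arm(rows=[{"fingers": 0.6, "dp": [0, 0, 0], "dr": [0, 0, 0]}, {"fingers": 0.6, "dp": [0, 0, 0], "dr": [0, 0, 0]}, {"fingers": 0.6, "dp": [0, 0, 0], "dr": [0, 0, 0]}, {"fingers": 0.6, "dp": [0, 0, 0], "dr": [0, 0, 0]}, {"fingers": 0.6, "dp": [0, 0, 0], "dr": [0, 0, 0]}, {"fingers": 0.6, "dp": [0, 0, -2], "dr": [0, 0, 0]}, {"fingers": 0.6, "dp": [0, 0, -5], "dr": [0, 0, 0]}, {"fingers": 1, "dp": [0, 0, -9], "dr": [0, 0, 0]}, {"fingers": 1, "dp": [0, 0, -13], "dr": [0, 0, 0]}, {"fingers": 1, "dp": [0, 0, -13], "dr": [0, 0, 0]}])

```text
time_s: 22.05
tcp_pos: [488.6, -309.5, 154.3]
orientation: [-3.136, 0.013, 3.081]
wrist_force: [1.1, -0.8, 1.4]
finger_gap: 82.0
```

```bash
python3 - <<'E'
from h import *
im=viewer.get_image("scene"); cv2.imwrite("pics/s15.png",im[:,:,::-1])
print(tcp()[0],togo([647,-74,150],np.pi+0.05))
E
```

```text
[ 487.04078573 -308.32931185  151.00288155] (array([-14.56,  24.35,   0.14]), array([-0.004,  0.009, -0.11 ]))
```

View pics/s15.png

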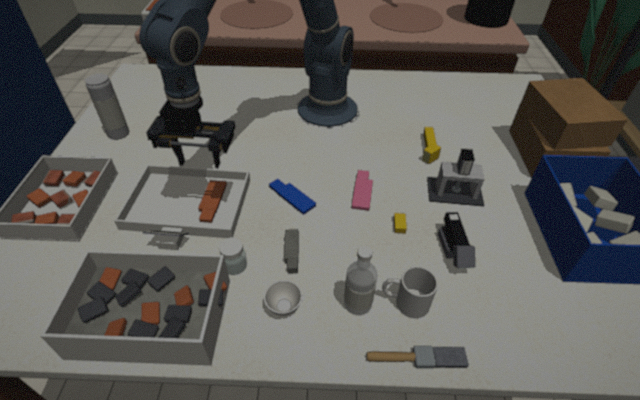

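Call:
jog_arm(rows=[{"fingers": 1, "dp": [-14.56, 24.35, 0], "dr": [0, 0, -0.11]}, {"fingers": 1, "dp": [-14.56, 24.35, 0], "dr": [0, 0, -0.11]}, {"fingers": 1, "dp": [-14.56, 24.35, 0], "dr": [0, 0, -0.11]}, {"fingers": 1, "dp": [-14.56, 24.35, 0], "dr": [0, 0, -0.11]}, {"fingers": 1, "dp": [-14.56, 24.35, 0], "dr": [0, 0, -0.11]}, {"fingers": 1, "dp": [-14.56, 24.35, 0], "dr": [0, 0, -0.11]}, {"fingers": 1, "dp": [-14.56, 24.35, 0], "dr": [0, 0, -0.11]}, {"fingers": 1, "dp": [-14.56, 24.35, 0], "dr": [0, 0, -0.11]}, {"fingers": 1, "dp": [-14.56, 24.35, 0], "dr": [0, 0, -0.11]}, {"fingers": 1, "dp": [-14.56, 24.35, 0], "dr": [0, 0, -0.11]}, {"fingers": 1, "dp": [-14.56, 24.35, 0], "dr": [0, 0, -0.11]}])

```text
time_s: 23.02
tcp_pos: [643.0, -74.2, 145.6]
orientation: [-3.141, -0.002, -3.094]
wrist_force: [0.4, -0.0, -0.0]
finger_gap: 87.0
```

```bash
python3 - <<'E'
from h import *
print(togo([647,-74,14],np.pi+0.05))
im=viewer.get_image("wrist"); cv2.imwrite("pics/w16.png",im[:,:,::-1]);crop(im,200,100,440,240,3.3,"w16c.png")
E
```

```text
(array([-4.300e-01,  1.000e-02,  1.316e+01]), array([-0.001, -0.002, -0.002]))
```

View pics/w16c.png

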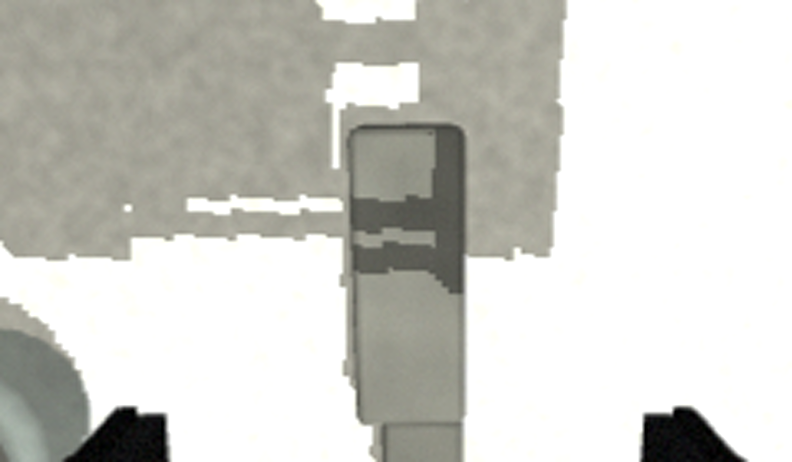

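```bash
python3 - <<'E'
from h import *
c=cam("wrist");t,r=tcp()
for p in [(90,410),(0,330),(60,340)]:
    for z in (75,0): print(r.inv().apply(px2w(c,(200+p[0]/3.3,100+p[1]/3.3),z)-t).round(1))
print(t)
E
```

```text
[-11.2 -80.1  70.9]
[ -37.  -106.6  145.9]
[   9.7 -100.7   71. ]
[  -9.2 -134.   146. ]
[  7.1 -86.1  71. ]
[ -12.6 -114.5  146. ]
[643.14498824 -74.36651883 145.90368083]
```

Call:
jog_arm(rows=[{"fingers": 0.6, "dp": [-0.43, 0, 4], "dr": [0, 0, 0]}, {"fingers": 0.6, "dp": [-0.43, 0, 8], "dr": [0, 0, 0]}, {"fingers": 0.6, "dp": [-0.43, 0, 11], "dr": [0, 0, 0]}, {"fingers": 0.6, "dp": [-0.43, 0, 12.5], "dr": [0, 0, 0]}, {"fingers": 0.6, "dp": [-0.43, 0, 13], "dr": [0, 0, 0]}, {"fingers": 0.6, "dp": [-0.43, 0, 13.2], "dr": [0, 0, 0]}, {"fingers": 0.6, "dp": [-0.43, 0, 13.2], "dr": [0, 0, 0]}, {"fingers": -1, "dp": [-0.43, 0, 13.2], "dr": [0, 0, 0]}, {"fingers": -1, "dp": [-0.43, 0, 13.2], "dr": [0, 0, 0]}, {"fingers": -1, "dp": [-0.43, 0, 13.2], "dr": [0, 0, 0]}, {"fingers": -1, "dp": [-0.43, 0, 13.2], "dr": [0, 0, 0]}, {"fingers": -1, "dp": [-0.43, 0, 13.2], "dr": [0, 0, 0]}])

```text
time_s: 24.07
tcp_pos: [648.8, -72.0, 15.2]
orientation: [3.142, 0.001, -3.091]
wrist_force: [0.1, -0.0, 0.3]
finger_gap: 44.2
```

Call:
jog_arm(rows=[{"fingers": -1, "dp": [0, 0, 0], "dr": [0, 0, 0]}, {"fingers": -1, "dp": [0, 0, 0], "dr": [0, 0, 0]}, {"fingers": -1, "dp": [0, 0, 0], "dr": [0, 0, 0]}, {"fingers": -1, "dp": [0, 0, 0], "dr": [0, 0, 0]}, {"fingers": -1, "dp": [0, 0, -1], "dr": [0, 0, 0]}, {"fingers": -1, "dp": [0, 0, -3], "dr": [0, 0, 0]}, {"fingers": -1, "dp": [0, 0, -7], "dr": [0, 0, 0]}, {"fingers": -1, "dp": [0, 0, -11], "dr": [0, 0, 0]}, {"fingers": -1, "dp": [0, 0, -13], "dr": [0, 0, 0]}, {"fingers": -1, "dp": [0, 0, -13], "dr": [0, 0, 0]}, {"fingers": -1, "dp": [0, 0, -13], "dr": [0, 0, 0]}])

```text
time_s: 24.98
tcp_pos: [648.8, -71.9, 145.9]
orientation: [3.142, 0.002, -3.091]
wrist_force: [0.3, -0.1, -4.8]
finger_gap: 33.9
```

```bash
python3 - <<'E'
from h import *
y=-0.057; p=np.array([484-55*.057,-372-55,140.]);print(togo(p,np.pi+y))
E
```

```text
(array([ 18.56, -34.62,   0.55]), array([0.   , 0.002, 0.107]))
```

Call:
jog_arm(rows=[{"fingers": -1, "dp": [18.56, -34.62, 0.2], "dr": [0, 0, 0.107]}, {"fingers": -1, "dp": [18.56, -34.62, 0.2], "dr": [0, 0, 0.107]}, {"fingers": -1, "dp": [18.56, -34.62, 0.2], "dr": [0, 0, 0.107]}, {"fingers": -1, "dp": [18.56, -34.62, 0.2], "dr": [0, 0, 0.107]}, {"fingers": -1, "dp": [18.56, -34.62, 0.2], "dr": [0, 0, 0.107]}, {"fingers": -1, "dp": [18.56, -34.62, 0.2], "dr": [0, 0, 0.107]}, {"fingers": -1, "dp": [18.56, -34.62, 0.2], "dr": [0, 0, 0.107]}, {"fingers": -1, "dp": [18.56, -34.62, 0.2], "dr": [0, 0, 0.107]}, {"fingers": -1, "dp": [18.56, -34.62, 0.2], "dr": [0, 0, 0.107]}, {"fingers": -1, "dp": [18.56, -34.62, 0.2], "dr": [0, 0, 0.107]}, {"fingers": -1, "dp": [18.56, -34.62, 0.2], "dr": [0, 0, 0.107]}, {"fingers": -1, "dp": [18.56, -34.62, 0.2], "dr": [0, 0, 0.107]}])

```text
time_s: 25.98
tcp_pos: [478.1, -427.4, 140.0]
orientation: [3.139, -0.004, 3.081]
wrist_force: [0.3, 0.7, -2.0]
finger_gap: 33.7
```

Call:
jog_arm(rows=[{"fingers": -1, "dp": [0, 0, 0], "dr": [0, 0, 0]}, {"fingers": -1, "dp": [0, 0, 0], "dr": [0, 0, 0]}, {"fingers": -1, "dp": [0, 0, 0], "dr": [0, 0, 0]}, {"fingers": -1, "dp": [0, 0, 0], "dr": [0, 0, 0]}])

```text
time_s: 26.32
tcp_pos: [481.4, -425.6, 142.2]
orientation: [3.141, -0.0, 3.087]
wrist_force: [0.2, -0.7, -1.9]
finger_gap: 33.6
```

```bash
python3 - <<'E'
from h import *
im=viewer.get_image("wrist"); cv2.imwrite("pics/w17.png",im[:,:,::-1])
y=-0.057; p=np.array([484-55*.057,-372-55,22.]);print(tcp()[0],togo(p,np.pi+y))
E
```

```text
[ 481.22803183 -426.00958161  142.43807425] (array([ 0.03, -0.11, 12.04]), array([0.   , 0.   , 0.002]))
```

View pics/w17.png

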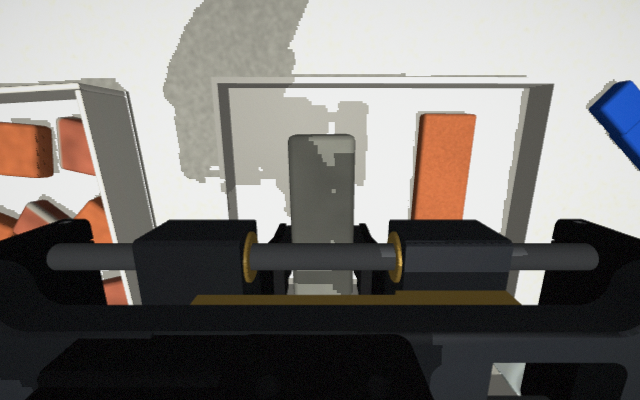

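```bash
python3 - <<'E'
from h import *
T=cam("top")
for z in (0,40,70): print(z,px2w(T,(527,168),z).round(0),px2w(T,(524,255),z).round(0))
E
```

```text
0 [ 633. -636.    0.] [ 372. -614.    0.]
40 [ 624. -614.   40.] [ 372. -592.   40.]
70 [ 617. -597.   70.] [ 373. -576.   70.]
```

Call:
jog_arm(rows=[{"fingers": -1, "dp": [0.03, 1.2, 3], "dr": [0, 0, 0]}, {"fingers": -1, "dp": [0.03, 1.2, 6], "dr": [0, 0, 0]}, {"fingers": -1, "dp": [0.03, 1.2, 9], "dr": [0, 0, 0]}, {"fingers": -1, "dp": [0.03, 1.2, 11], "dr": [0, 0, 0]}, {"fingers": -1, "dp": [0.03, 1.2, 11.8], "dr": [0, 0, 0]}, {"fingers": -1, "dp": [0.03, 1.2, 11.8], "dr": [0, 0, 0]}, {"fingers": -1, "dp": [0.03, 1.2, 11.8], "dr": [0, 0, 0]}])

```text
time_s: 26.95
tcp_pos: [481.5, -415.4, 25.1]
orientation: [-3.141, 0.001, 3.085]
wrist_force: [0.3, -0.3, -0.8]
finger_gap: 33.9
```

Call:
jog_arm(rows=[{"fingers": -1, "dp": [0, 0, 0.2], "dr": [0, 0, 0]}, {"fingers": -1, "dp": [0, 0, 0.4], "dr": [0, 0, 0]}, {"fingers": -1, "dp": [0, 0, 0.4], "dr": [0, 0, 0]}])

```text
time_s: 27.2
tcp_pos: [481.4, -415.5, 21.5]
orientation: [-3.141, 0.002, 3.085]
wrist_force: [-0.2, 0.1, -1.6]
finger_gap: 33.9
```

Call:
jog_arm(rows=[{"fingers": -1, "dp": [0, 0, 0.1], "dr": [0, 0, 0]}, {"fingers": -1, "dp": [0, 0, 0.15], "dr": [0, 0, 0]}, {"fingers": -1, "dp": [0, 0, 0.15], "dr": [0, 0, 0]}])

```text
time_s: 27.45
tcp_pos: [481.2, -415.3, 19.7]
orientation: [-3.141, 0.001, 3.085]
wrist_force: [-0.1, 0.5, 1.8]
finger_gap: 33.5
```

Contact; release and rise.

Call:
jog_arm(rows=[{"fingers": 0.4, "dp": [0, 0, 0], "dr": [0, 0, 0]}, {"fingers": 0.4, "dp": [0, 0, 0], "dr": [0, 0, 0]}, {"fingers": 0.4, "dp": [0, 0, 0], "dr": [0, 0, 0]}, {"fingers": 0.4, "dp": [0, 0, 0], "dr": [0, 0, 0]}, {"fingers": 0.4, "dp": [0, 0, 0], "dr": [0, 0, 0]}, {"fingers": 0.4, "dp": [0, 0, -2], "dr": [0, 0, 0]}, {"fingers": 0.4, "dp": [0, 0, -5], "dr": [0, 0, 0]}, {"fingers": 1, "dp": [0, 0, -9], "dr": [0, 0, 0]}, {"fingers": 1, "dp": [0, 0, -13], "dr": [0, 0, 0]}, {"fingers": 1, "dp": [0, 0, -17], "dr": [0, 0, 0]}, {"fingers": 1, "dp": [0, 0, -17], "dr": [0, 0, 0]}])

```text
time_s: 28.37
tcp_pos: [484.6, -418.6, 198.2]
orientation: [-3.133, 0.013, 3.085]
wrist_force: [0.2, -0.1, 0.6]
finger_gap: 79.7
```

Call:
jog_arm(rows=[{"fingers": 1, "dp": [0, 0, 0], "dr": [0, 0, 0]}, {"fingers": 1, "dp": [0, 0, 0], "dr": [0, 0, 0]}, {"fingers": 1, "dp": [0, 0, 0], "dr": [0, 0, 0]}])

```text
time_s: 28.62
tcp_pos: [480.0, -414.3, 187.2]
orientation: [3.14, -0.003, 3.085]
wrist_force: [-0.2, -1.4, -0.4]
finger_gap: 86.4
```

```bash
python3 - <<'E'
from h import *
im=viewer.get_image("wrist"); cv2.imwrite("pics/w18.png",im[:,:,::-1])
im=viewer.get_image("scene"); cv2.imwrite("pics/s18.png",im[:,:,::-1])
print(ctrl.state()["qpos"].round(2),tcp()[0])
E
```

```text
[ 0.53  0.44  0.16  1.69 -0.08  1.02  2.23] [ 480.13337492 -414.41584831  187.09392888]
```

View pics/w18.png

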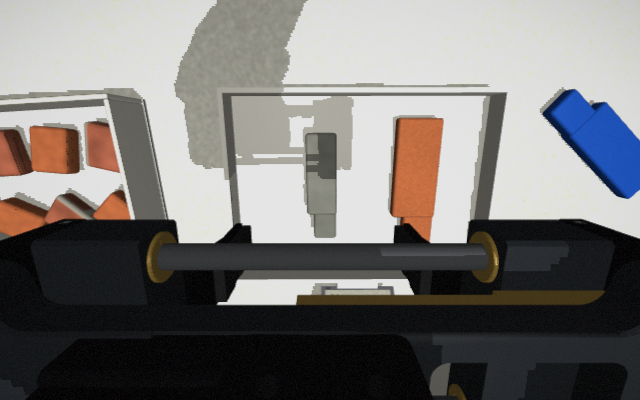

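View pics/s18.png

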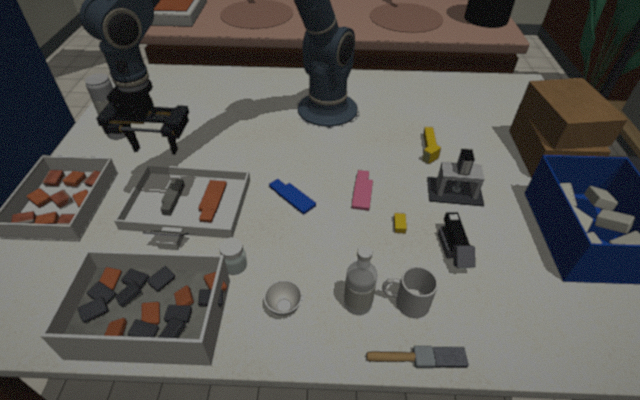

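```bash
python3 - <<'E'
from h import *
c=cam("wrist")
for uv in [(228,96),(492,96)]: print(px2w(c,uv,35).round(1))
print(togo([675,-385,190],np.pi-0.057), w2px(c,[623,-380,45]))
E
```

```text
[ 376.1 -505.    35. ]
[ 391.7 -236.7   35. ]
(array([-19.29,   4.04,  -0.34]), array([ 0.002, -0.003,  0.   ])) [358.81449037 308.47624522]
```

Call:
jog_arm(rows=[{"fingers": 1, "dp": [-19.3, 4, 0], "dr": [0, 0, 0]}, {"fingers": 1, "dp": [-19.3, 4, 0], "dr": [0, 0, 0]}, {"fingers": 1, "dp": [-19.3, 4, 0], "dr": [0, 0, 0]}, {"fingers": 1, "dp": [-19.3, 4, 0], "dr": [0, 0, 0]}, {"fingers": 1, "dp": [-19.3, 4, 0], "dr": [0, 0, 0]}, {"fingers": 1, "dp": [-19.3, 4, 0], "dr": [0, 0, 0]}, {"fingers": 1, "dp": [-19.3, 4, 0], "dr": [0, 0, 0]}, {"fingers": 1, "dp": [-19.3, 4, 0], "dr": [0, 0, 0]}, {"fingers": 1, "dp": [-19.3, 4, 0], "dr": [0, 0, 0]}, {"fingers": 1, "dp": [-19.3, 4, 0], "dr": [0, 0, 0]}])

```text
time_s: 29.55
tcp_pos: [674.1, -387.6, 189.1]
orientation: [-3.141, -0.001, 3.082]
wrist_force: [-0.8, -0.1, 0.3]
finger_gap: 87.4
```

```bash
python3 - <<'E'
from h import *
im=viewer.get_image("wrist"); cv2.imwrite("pics/w19.png",im[:,:,::-1])
im=viewer.get_image("wrist"); cv2.imwrite("pics/w19b.png",im[:,:,::-1]); np.savez("c19.npz",*cam("wrist"))
crop(im,220,110,460,240,3.3,"w19c.png"); crop(im,130,0,530,240,2,"w19d.png")
print(tcp())
E
```

```text
(array([ 674.68456267, -387.11022051,  189.51095237]), Rotation.from_matrix(array([[-9.98283701e-01,  5.85632385e-02, -1.10113034e-05],
                            [ 5.85632393e-02,  9.98283662e-01, -2.76251195e-04],
                            [-5.18576038e-06, -2.76421923e-04, -9.99999962e-01]])))
```

View pics/w19c.png

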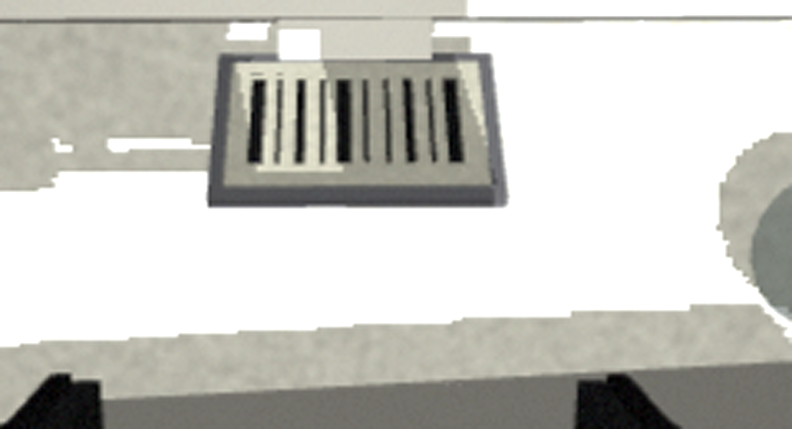

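View pics/w19d.png

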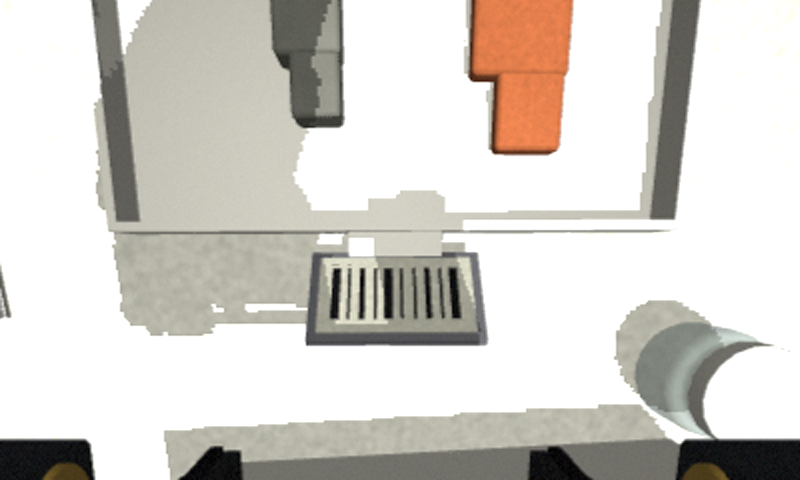

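```bash
python3 - <<'E'
from h import *
z=np.load("c19.npz"); c=(z["arr_0"],z["arr_1"],z["arr_2"])
f=lambda u,v:np.array([220+u/3.3,110+v/3.3])
h=25*.7071
M=[[142-h,-40,45-h],[142-h,40,45-h],[142+h,40,45+h],[142+h,-40,45+h]]
for pts in ([(240,62),(482,62),(495,187),(226,187)],[(220,54),(494,54),(497,187),(223,187)]):
    print(fit([(c,m,f(*p)) for m,p in zip(M,pts)],[484,-372,-.05]))
# tray far inner corners: w19d
g=lambda u,v:np.array([130+u/2,v/2])
print(fit([(c,[105,-145,35],g(117,222)),(c,[105,145,35],g(674,219)),(c,[110,-150,35],g(105,231)),(c,[110,150,35],g(680,230))],[484,-372,-.05]))
for uv in [(117,222),(674,219)]: print(px2w(c,g(*uv),35).round(1),px2w(c,g(*uv),5).round(1))
E
```

```text
(array([ 4.85936e+02, -3.68980e+02, -6.40000e-02]), [[-0.7, 0.3], [0.1, 0.6], [-0.0, -0.3], [0.6, -0.6]])
(array([ 4.84567e+02, -3.70361e+02, -5.80000e-02]), [[4.6, 1.8], [-4.3, 1.6], [-1.2, -1.8], [0.9, -1.7]])
(array([ 4.85938e+02, -3.72274e+02, -5.70000e-02]), [[-1.4, -0.2], [-0.1, 0.3], [0.4, 0.3], [1.1, -0.2]])
[ 582.8 -521.6   35. ] [ 580.3 -535.     5. ]
[ 598.7 -233.4   35. ] [ 597.7 -218.7    5. ]
```

```bash
python3 - <<'E'
from h import *
S=cam("scene");T=cam("top")
print(px2w(S,(360,300),0).round(0),px2w(S,(415,300),0).round(0),px2w(T,(288,95),190).round(0),px2w(T,(246,105),90).round(0))
print(togo([500,300,200],np.pi+0.045));print(togo([608,331,200],np.pi+0.045))
E
```

```text
[769.  93.   0.] [764. 217.   0.] [766.  77. 190.] [775. 199.  90.]
(array([21.46, 67.57, -1.07]), array([-0.   , -0.   , -0.104]))
(array([10.86, 71.3 , -1.07]), array([-0.   , -0.   , -0.104]))
```

Call:
jog_arm(rows=[{"fingers": 1, "dp": [4, 4, -1], "dr": [0, 0, -0.05]}, {"fingers": 1, "dp": [8, 8, -1], "dr": [0, 0, -0.104]}, {"fingers": 1, "dp": [10.86, 71.3, -1], "dr": [0, 0, -0.104]}, {"fingers": 1, "dp": [10.86, 71.3, -1], "dr": [0, 0, -0.104]}, {"fingers": 1, "dp": [10.86, 71.3, -1], "dr": [0, 0, -0.104]}, {"fingers": 1, "dp": [10.86, 71.3, -1], "dr": [0, 0, -0.104]}, {"fingers": 1, "dp": [10.86, 71.3, -1], "dr": [0, 0, -0.104]}, {"fingers": 1, "dp": [10.86, 71.3, -1], "dr": [0, 0, -0.104]}, {"fingers": 1, "dp": [10.86, 71.3, -1], "dr": [0, 0, -0.104]}, {"fingers": 1, "dp": [10.86, 71.3, -1], "dr": [0, 0, -0.104]}, {"fingers": 1, "dp": [10.86, 71.3, -1], "dr": [0, 0, -0.104]}, {"fingers": 1, "dp": [10.86, 71.3, -1], "dr": [0, 0, -0.104]}])

```text
time_s: 30.65
tcp_pos: [612.1, 93.5, 199.4]
orientation: [3.141, 0.001, -3.095]
wrist_force: [0.6, 0.2, -0.3]
finger_gap: 86.9
```

```bash
python3 - <<'E'
from h import *
print(togo([608,331,160],np.pi+0.045))
E
```

```text
(array([-0.69, 23.74,  3.95]), array([0.   , 0.001, 0.001]))
```

Call:
jog_arm(rows=[{"fingers": 1, "dp": [-0.5, 23, 3.5], "dr": [0, 0, 0]}, {"fingers": 1, "dp": [-0.5, 23, 3.5], "dr": [0, 0, 0]}, {"fingers": 1, "dp": [-0.5, 23, 3.5], "dr": [0, 0, 0]}, {"fingers": 1, "dp": [-0.5, 23, 3.5], "dr": [0, 0, 0]}, {"fingers": 1, "dp": [-0.5, 23, 3.5], "dr": [0, 0, 0]}, {"fingers": 1, "dp": [-0.5, 23, 3.5], "dr": [0, 0, 0]}, {"fingers": 1, "dp": [-0.5, 23, 3.5], "dr": [0, 0, 0]}, {"fingers": 1, "dp": [-0.5, 23, 3.5], "dr": [0, 0, 0]}, {"fingers": 1, "dp": [-0.5, 23, 3.5], "dr": [0, 0, 0]}, {"fingers": 1, "dp": [-0.5, 23, 3.5], "dr": [0, 0, 0]}])

```text
time_s: 31.48
tcp_pos: [607.7, 319.5, 164.1]
orientation: [-3.141, 0.001, -3.098]
wrist_force: [0.6, 0.8, -0.6]
finger_gap: 87.1
```

```bash
python3 - <<'E'
from h import *
im=viewer.get_image("wrist"); cv2.imwrite("pics/w20.png",im[:,:,::-1]); np.savez("c20.npz",*cam("wrist"))
crop(im,220,80,460,240,3.3,"w20c.png")
print(tcp()[0],togo([608,331,160],np.pi+0.045))
E
```

```text
[607.7125917  319.63636754 164.19261068] (array([-0.08,  1.13,  0.42]), array([-0.001,  0.001, -0.001]))
```

View pics/w20c.png

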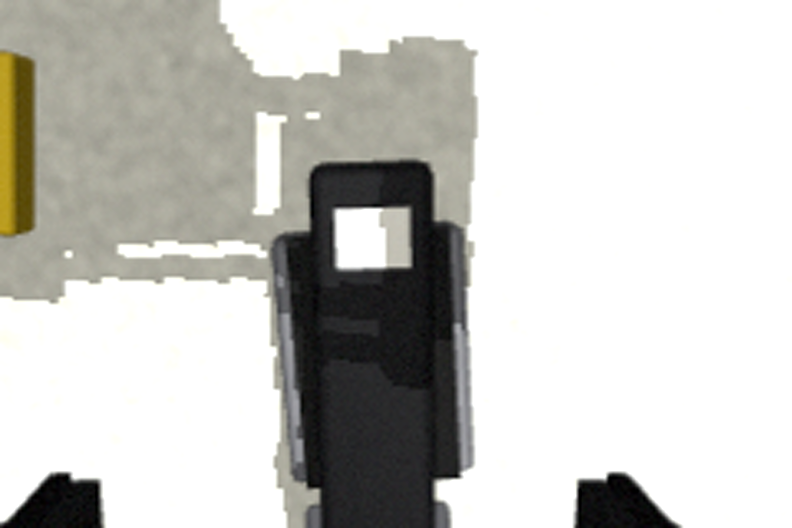

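```bash
python3 - <<'E'
from h import *
z=np.load("c20.npz"); c=(z["arr_0"],z["arr_1"],z["arr_2"]); t,r=tcp()
f=lambda u,v:np.array([220+u/3.3,80+v/3.3])
for p in [(311,164),(433,163),(435,500),(320,500)]: P=px2w(c,f(*p),62);print(P.round(1),r.inv().apply(P-t).round(1))
print("rest");
for p in [(273,236),(461,226),(471,468)]: print(px2w(c,f(*p),32).round(1))
E
```

```text
[543.1 308.9  62. ] [ 65.1  -7.9 102.1]
[541.5 341.1  62. ] [ 65.3  24.5 102.1]
[636.  348.1  62. ] [-29.4  27.2 102.2]
[637.4 314.8  62. ] [-29.4  -6.1 102.2]
rest
[564.8 297.3  32. ]
[559.5 353.7  32. ]
[635.7 362.6  32. ]
```

```bash
python3 - <<'E'
from h import *
print(togo([607,329.5,44],np.pi+0.066))
E
```

```text
(array([ 0.04,  1.  , 12.02]), array([-0.001,  0.001, -0.022]))
```

Call:
jog_arm(rows=[{"fingers": 1, "dp": [0.04, 1, 3], "dr": [0, 0, -0.022]}, {"fingers": 1, "dp": [0.04, 1, 6], "dr": [0, 0, -0.022]}, {"fingers": 1, "dp": [0.04, 1, 9], "dr": [0, 0, -0.022]}, {"fingers": 1, "dp": [0.04, 1, 11], "dr": [0, 0, -0.022]}, {"fingers": 1, "dp": [0.04, 1, 11.7], "dr": [0, 0, -0.022]}, {"fingers": 1, "dp": [0.04, 1, 11.9], "dr": [0, 0, -0.022]}, {"fingers": 1, "dp": [0.04, 1, 11.9], "dr": [0, 0, -0.022]}, {"fingers": 1, "dp": [0.04, 1, 11.9], "dr": [0, 0, -0.022]}])

```text
time_s: 32.2
tcp_pos: [607.2, 332.3, 46.5]
orientation: [3.14, 0.003, -3.073]
wrist_force: [0.7, -0.4, -0.4]
finger_gap: 86.7
```

```bash
python3 - <<'E'
from h import *
im=viewer.get_image("wrist"); cv2.imwrite("pics/w21.png",im[:,:,::-1]); np.savez("c21.npz",*cam("wrist"))
im=viewer.get_image("scene"); crop(im,400,150,520,280,5,"s21c.png")
print(tcp()[0],togo([607,329.5,44],np.pi+0.066))
E
```

```text
[607.07677538 332.58184367  46.67357334] (array([ 0.03, -0.31,  0.27]), array([0.002, 0.003, 0.003]))
```

View pics/w21.png

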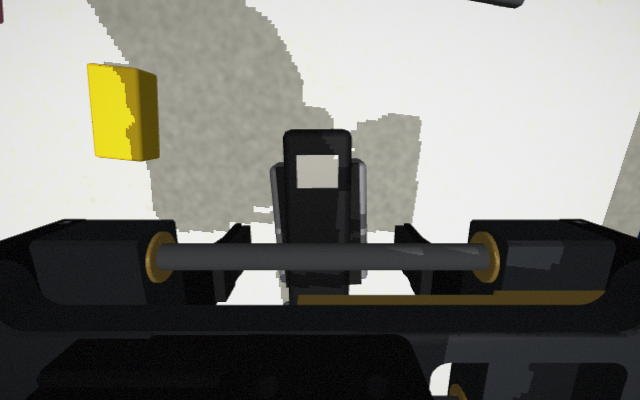

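View pics/s21c.png

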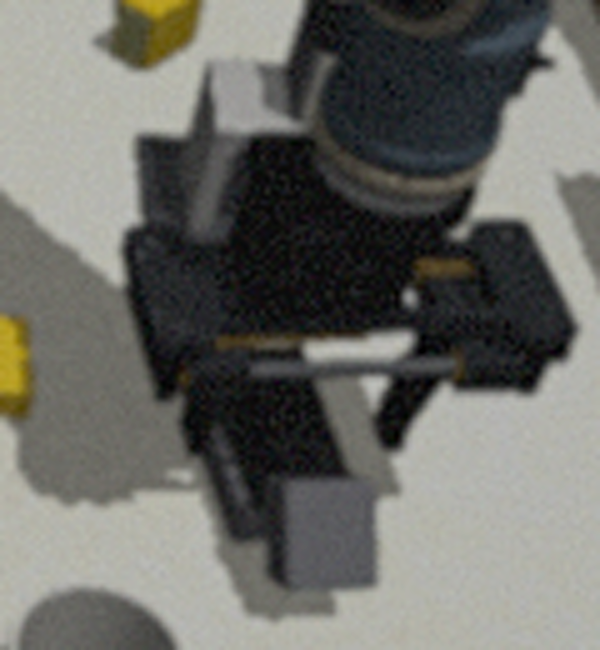

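```bash
python3 - <<'E'
from h import *
z=np.load("c21.npz"); c=(z["arr_0"],z["arr_1"],z["arr_2"]); t,r=tcp()
for p in [(284,131),(352,131),(351,235),(287,235)]: P=px2w(c,p,62);print(P.round(1),r.inv().apply(P-t).round(1))
print(t)
E
```

```text
[543.6 309.1  62. ] [ 64.9 -19.  -15.6]
[541.4 341.2  62. ] [ 64.9  13.1 -15.5]
[593.7 345.5  62. ] [ 12.4  13.9 -15.3]
[595.9 312.4  62. ] [ 12.5 -19.3 -15.4]
[607.07677538 332.58184367  46.67357334]
```

Call:
jog_arm(rows=[{"fingers": 1, "dp": [0, -0.29, 0.2], "dr": [0, 0, 0]}, {"fingers": 1, "dp": [0, -0.29, 0.2], "dr": [0, 0, 0]}, {"fingers": 1, "dp": [0, -0.29, 0.2], "dr": [0, 0, 0]}, {"fingers": -1, "dp": [0, -0.29, 0.2], "dr": [0, 0, 0]}, {"fingers": -1, "dp": [0, -0.29, 0.2], "dr": [0, 0, 0]}, {"fingers": -1, "dp": [0, -0.29, 0.2], "dr": [0, 0, 0]}, {"fingers": -1, "dp": [0, -0.29, 0.2], "dr": [0, 0, 0]}, {"fingers": -1, "dp": [0, -0.29, 0.2], "dr": [0, 0, 0]}, {"fingers": -1, "dp": [0, -0.29, 0.2], "dr": [0, 0, 0]}, {"fingers": -1, "dp": [0, -0.29, 0.2], "dr": [0, 0, 0]}, {"fingers": -1, "dp": [0, -0.29, 0.2], "dr": [0, 0, 0]}, {"fingers": -1, "dp": [0, -0.29, 0.2], "dr": [0, 0, 0]}], grip_force=35)

```text
time_s: 33.3
tcp_pos: [606.1, 329.2, 42.6]
orientation: [3.141, 0.0, -3.072]
wrist_force: [0.5, 2.2, -0.4]
finger_gap: 35.0
```

Call:
jog_arm(rows=[{"fingers": -1, "dp": [0, 0, 0], "dr": [0, 0, 0]}, {"fingers": -1, "dp": [0, 0, 0], "dr": [0, 0, 0]}])

```text
time_s: 33.47
tcp_pos: [606.1, 329.3, 42.6]
orientation: [3.141, 0.0, -3.072]
wrist_force: [0.3, 0.2, 0.2]
finger_gap: 33.6
```

```bash
python3 - <<'E'
from h import *
print(tcp()[0],tcp()[1].as_euler('xyz'),ctrl.state()["qpos"].round(2))
E
```

```text
[606.05199982 329.30697686  42.61667529] [ 3.14138319e+00  4.02704679e-05 -3.07232598e+00] [-0.53  0.68 -0.04  1.64  0.03  0.82  1.06]
```

Call:
jog_arm(rows=[{"fingers": -1, "dp": [0, 0, -1.5], "dr": [0, 0, 0]}, {"fingers": -1, "dp": [0, 0, -4], "dr": [0, 0, 0]}, {"fingers": -1, "dp": [0, 0, -8], "dr": [0, 0, 0]}, {"fingers": -1, "dp": [0, 0, -12], "dr": [0, 0, 0]}, {"fingers": -1, "dp": [0, 0, -15], "dr": [0, 0, 0]}, {"fingers": -1, "dp": [0, 0, -15], "dr": [0, 0, 0]}, {"fingers": -1, "dp": [0, 0, -15], "dr": [0, 0, 0]}, {"fingers": -1, "dp": [0, 0, -15], "dr": [0, 0, 0]}])

```text
time_s: 34.13
tcp_pos: [605.1, 328.6, 191.2]
orientation: [-3.14, -0.002, -3.072]
wrist_force: [-0.1, 0.3, -2.7]
finger_gap: 33.5
```

```bash
python3 - <<'E'
from h import *
im=viewer.get_image("wrist"); cv2.imwrite("pics/w22.png",im[:,:,::-1]); np.savez("c22.npz",*cam("wrist"))
im=viewer.get_image("scene"); cv2.imwrite("pics/s22.png",im[:,:,::-1]); crop(im,380,100,540,260,4,"s22c.png")
print(tcp()[0],tcp()[1].as_euler('xyz'))
E
```

```text
[604.76934349 328.39807643 190.05878774] [-3.13952604 -0.00413423 -3.07232753]
```

View pics/w22.png

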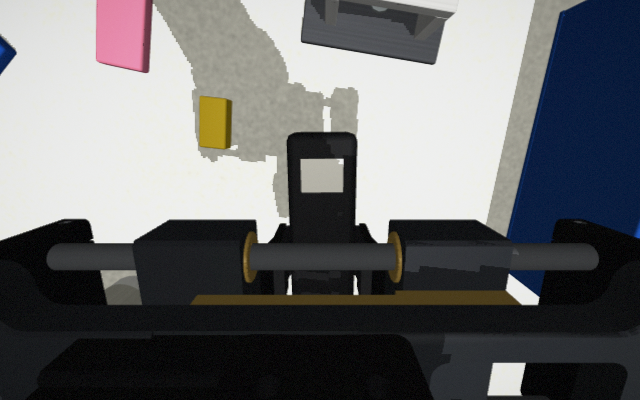

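View pics/s22c.png

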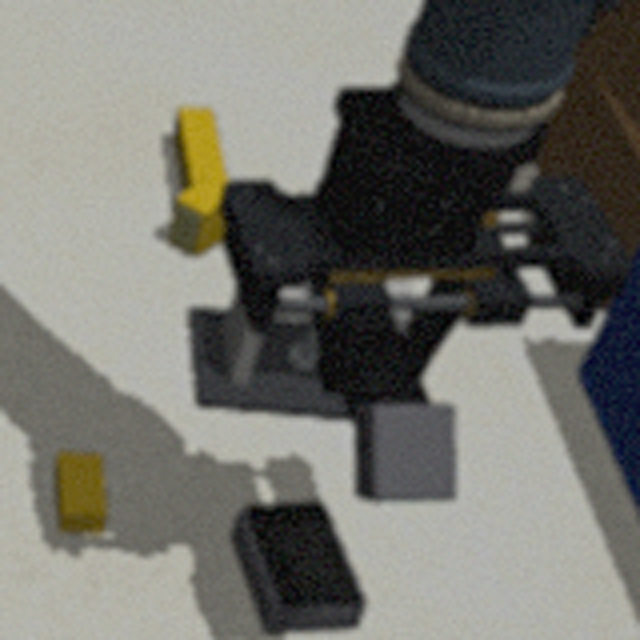

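```bash
python3 - <<'E'
from h import *
z=np.load("c22.npz"); c=(z["arr_0"],z["arr_1"],z["arr_2"]); t,r=tcp()
for p in [(288,133),(356,133),(354,230),(291,230)]: P=px2w(c,p,t[2]+19.4);print(r.inv().apply(P-t).round(1))
yaw=-0.06; dx=0.0
print(togo([477.1,-370.5,200],np.pi+yaw))
E
```

```text
[ 64.2 -16.7 -19.1]
[ 64.1  14.8 -19.2]
[ 16.7  15.  -19.4]
[ 16.7 -16.6 -19.3]
(array([ 17.58, -68.84,  -0.78]), array([-0.002, -0.004,  0.129]))
```

Call:
jog_arm(rows=[{"fingers": -1, "dp": [17.58, -68.84, 0], "dr": [0, 0, 0.129]}, {"fingers": -1, "dp": [17.58, -68.84, 0], "dr": [0, 0, 0.129]}, {"fingers": -1, "dp": [17.58, -68.84, 0], "dr": [0, 0, 0.129]}, {"fingers": -1, "dp": [17.58, -68.84, 0], "dr": [0, 0, 0.129]}, {"fingers": -1, "dp": [17.58, -68.84, 0], "dr": [0, 0, 0.129]}, {"fingers": -1, "dp": [17.58, -68.84, 0], "dr": [0, 0, 0.129]}, {"fingers": -1, "dp": [17.58, -68.84, 0], "dr": [0, 0, 0.129]}, {"fingers": -1, "dp": [17.58, -68.84, 0], "dr": [0, 0, 0.129]}, {"fingers": -1, "dp": [17.58, -68.84, 0], "dr": [0, 0, 0.129]}, {"fingers": -1, "dp": [17.58, -68.84, 0], "dr": [0, 0, 0.129]}, {"fingers": -1, "dp": [17.58, -68.84, 0], "dr": [0, 0, 0.129]}, {"fingers": -1, "dp": [17.58, -68.84, 0], "dr": [0, 0, 0.129]}])

```text
time_s: 35.23
tcp_pos: [514.5, -164.3, 191.1]
orientation: [3.141, -0.003, 3.082]
wrist_force: [1.5, -0.3, -1.7]
finger_gap: 33.5
```

```bash
python3 - <<'E'
from h import *
print(togo([477.1,-370.5,180],np.pi-.06))
E
```

```text
(array([  2.5 , -20.81,   1.11]), array([ 0.   , -0.003,  0.   ]))
```

Call:
jog_arm(rows=[{"fingers": -1, "dp": [2.5, -20.3, 1], "dr": [0, 0, 0]}, {"fingers": -1, "dp": [2.5, -20.3, 1], "dr": [0, 0, 0]}, {"fingers": -1, "dp": [2.5, -20.3, 1], "dr": [0, 0, 0]}, {"fingers": -1, "dp": [2.5, -20.3, 1], "dr": [0, 0, 0]}, {"fingers": -1, "dp": [2.5, -20.3, 1], "dr": [0, 0, 0]}, {"fingers": -1, "dp": [2.5, -20.3, 1], "dr": [0, 0, 0]}, {"fingers": -1, "dp": [2.5, -20.3, 1], "dr": [0, 0, 0]}, {"fingers": -1, "dp": [2.5, -20.3, 1], "dr": [0, 0, 0]}, {"fingers": -1, "dp": [2.5, -20.3, 1], "dr": [0, 0, 0]}, {"fingers": -1, "dp": [2.5, -20.3, 1], "dr": [0, 0, 0]}])

```text
time_s: 36.07
tcp_pos: [479.7, -361.9, 182.1]
orientation: [3.14, -0.001, 3.085]
wrist_force: [0.2, 0.2, -2.5]
finger_gap: 33.3
```

```bash
python3 - <<'E'
from h import *
# underside target z 121.7 -> tcp z 132.3
print(tcp()[0],togo([477.1,-370.5,132.3],np.pi-.06))
E
```

```text
[ 479.70608719 -361.8728144   182.06261238] (array([ 0.21, -0.88,  4.98]), array([ 0.001, -0.001,  0.003]))
```

Call:
jog_arm(rows=[{"fingers": -1, "dp": [0.2, -0.9, 2], "dr": [0, 0, 0.003]}, {"fingers": -1, "dp": [0.2, -0.9, 4], "dr": [0, 0, 0.003]}, {"fingers": -1, "dp": [0.2, -0.9, 5], "dr": [0, 0, 0.003]}, {"fingers": -1, "dp": [0.2, -0.9, 5], "dr": [0, 0, 0.003]}, {"fingers": -1, "dp": [0.2, -0.9, 5], "dr": [0, 0, 0.003]}, {"fingers": -1, "dp": [0.2, -0.9, 5], "dr": [0, 0, 0.003]}])

```text
time_s: 36.57
tcp_pos: [477.5, -372.5, 133.6]
orientation: [-3.141, 0.002, 3.08]
wrist_force: [-0.0, -0.3, -0.3]
finger_gap: 33.6
```

```bash
python3 - <<'E'
from h import *
print(tcp()[0],togo([477.1,-370.5,132.3],np.pi-.06))
im=viewer.get_image("scene"); crop(im,80,120,280,270,4,"s23c.png")
im=viewer.get_image("wrist"); cv2.imwrite("pics/w23.png",im[:,:,::-1]); np.savez("c23.npz",*cam("wrist"))
E
```

```text
[ 477.53831554 -372.51080306  133.58633176] (array([0.06, 0.2 , 0.13]), array([-0.001,  0.002, -0.002]))
```

View pics/s23c.png

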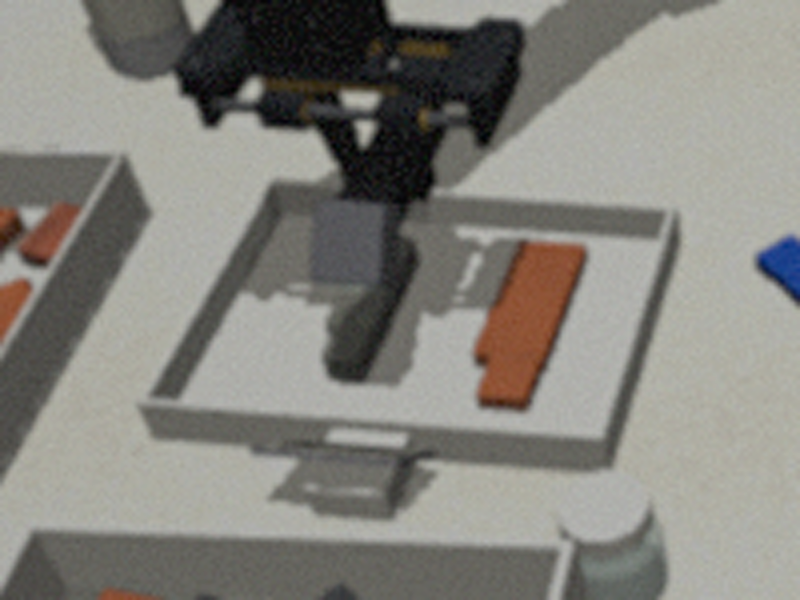

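View pics/w23.png

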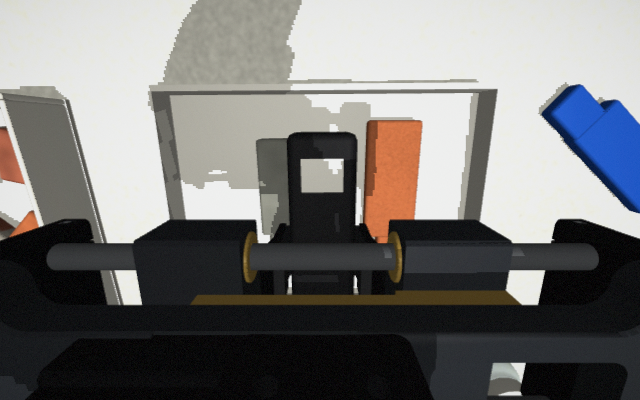

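Call:
jog_arm(rows=[{"fingers": -1, "dp": [0.05, 0.12, 0.1], "dr": [0, 0, 0]}, {"fingers": -1, "dp": [0.05, 0.12, 0.1], "dr": [0, 0, 0]}, {"fingers": -1, "dp": [0.05, 0.12, 0.1], "dr": [0, 0, 0]}, {"fingers": -1, "dp": [0.05, 0.12, 0.1], "dr": [0, 0, 0]}, {"fingers": -1, "dp": [0.05, 0.12, 0.1], "dr": [0, 0, 0]}, {"fingers": -1, "dp": [0.05, 0.12, 0.1], "dr": [0, 0, 0]}, {"fingers": -1, "dp": [0.05, 0.12, 0.1], "dr": [0, 0, 0]}, {"fingers": -1, "dp": [0.05, 0.12, 0.1], "dr": [0, 0, 0]}, {"fingers": -1, "dp": [0.05, 0.12, 0.1], "dr": [0, 0, 0]}, {"fingers": -1, "dp": [0.05, 0.12, 0.1], "dr": [0, 0, 0]}, {"fingers": -1, "dp": [0.05, 0.12, 0.1], "dr": [0, 0, 0]}, {"fingers": -1, "dp": [0.05, 0.12, 0.1], "dr": [0, 0, 0]}])

```text
time_s: 37.67
tcp_pos: [476.1, -371.4, 131.5]
orientation: [3.141, -0.0, 3.079]
wrist_force: [0.4, 0.1, -2.3]
finger_gap: 33.7
```

Call:
jog_arm(rows=[{"fingers": -1, "dp": [0, 0, 0], "dr": [0, 0, 0]}, {"fingers": -1, "dp": [0, 0, 0], "dr": [0, 0, 0]}, {"fingers": -1, "dp": [0, 0, 0], "dr": [0, 0, 0]}, {"fingers": -1, "dp": [0, 0, 0], "dr": [0, 0, 0]}, {"fingers": -1, "dp": [0, 0, 0], "dr": [0, 0, 0]}, {"fingers": -1, "dp": [0, 0, 0], "dr": [0, 0, 0]}, {"fingers": -1, "dp": [0, 0, 0], "dr": [0, 0, 0]}, {"fingers": -1, "dp": [0, 0, 0], "dr": [0, 0, 0]}, {"fingers": -1, "dp": [0, 0, 0], "dr": [0, 0, 0]}, {"fingers": -1, "dp": [0, 0, 0], "dr": [0, 0, 0]}, {"fingers": -1, "dp": [0, 0, 0], "dr": [0, 0, 0]}, {"fingers": -1, "dp": [0, 0, 0], "dr": [0, 0, 0]}])

```text
time_s: 38.67
tcp_pos: [476.1, -371.4, 131.6]
orientation: [3.142, 0.0, 3.079]
wrist_force: [0.4, -0.7, -1.6]
finger_gap: 33.9
```

Call:
jog_arm(rows=[{"fingers": -1, "dp": [0, 0, 0], "dr": [0, 0, 0]}, {"fingers": -1, "dp": [0, 0, 0], "dr": [0, 0, 0]}, {"fingers": -1, "dp": [0, 0, 0], "dr": [0, 0, 0]}, {"fingers": -1, "dp": [0, 0, 0], "dr": [0, 0, 0]}, {"fingers": -1, "dp": [0, 0, 0], "dr": [0, 0, 0]}, {"fingers": -1, "dp": [0, 0, 0], "dr": [0, 0, 0]}, {"fingers": -1, "dp": [0, 0, 0], "dr": [0, 0, 0]}, {"fingers": -1, "dp": [0, 0, 0], "dr": [0, 0, 0]}, {"fingers": -1, "dp": [0, 0, 0], "dr": [0, 0, 0]}, {"fingers": -1, "dp": [0, 0, 0], "dr": [0, 0, 0]}, {"fingers": -1, "dp": [0, 0, 0], "dr": [0, 0, 0]}, {"fingers": -1, "dp": [0, 0, 0], "dr": [0, 0, 0]}])

```text
time_s: 39.67
tcp_pos: [476.1, -371.4, 131.5]
orientation: [3.141, 0.0, 3.079]
wrist_force: [-0.6, 0.2, -1.4]
finger_gap: 33.4
```

```bash
python3 - <<'E'
from h import *
t,r=tcp(); print(t,r.as_euler('xyz'))
# reader frame: x=-toolx, z up
w=t+r.apply([-80,0,10.6+6]); d=np.array([np.cos(-.06)*.7071,np.sin(-.06)*.7071,-.7071]); L=np.array([627.5,-379.5,45.])
print("window",w.round(1),"dist",np.linalg.norm(L-w), "axis hit err",(w+d*((L-w)@d)-L).round(1))
im=viewer.get_image("scene"); crop(im,80,120,280,270,4,"s24c.png")
E
```

```text
[ 476.10791996 -371.43038311  131.54504624] [3.14148332e+00 6.45852505e-06 3.07872454e+00]
window [ 556.  -376.5  114.9] dist 100.10516548578937 axis hit err [-0.9 -1.2 -0.8]
```

View pics/s24c.png

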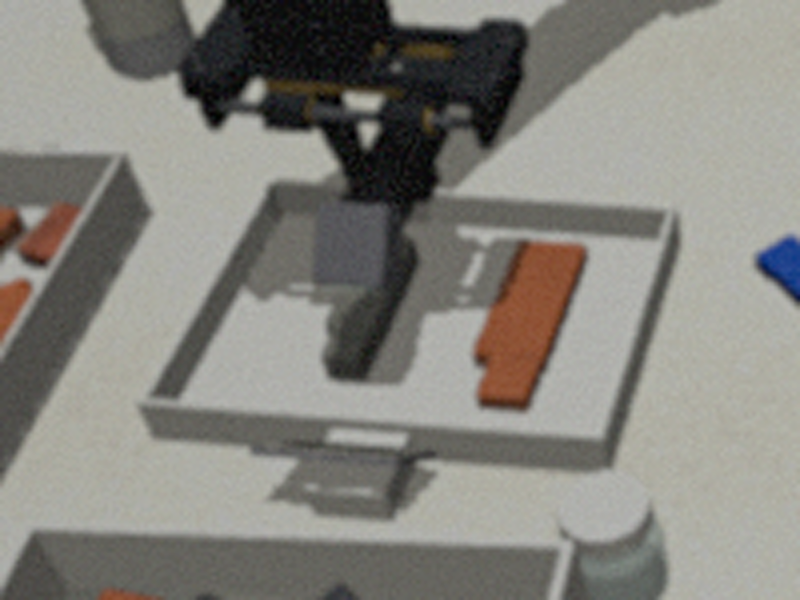

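Call:
jog_arm(rows=[{"fingers": -1, "dp": [0, 0, -2], "dr": [0, 0, 0]}, {"fingers": -1, "dp": [0, 0, -6], "dr": [0, 0, 0]}, {"fingers": -1, "dp": [-6, 24, -6], "dr": [0, 0, -0.06]}, {"fingers": -1, "dp": [-6, 24, -6], "dr": [0, 0, -0.06]}, {"fingers": -1, "dp": [-6, 24, -6], "dr": [0, 0, -0.06]}, {"fingers": -1, "dp": [-6, 24, -6], "dr": [0, 0, -0.06]}, {"fingers": -1, "dp": [-6, 24, -6], "dr": [0, 0, -0.06]}, {"fingers": -1, "dp": [-6, 24, -6], "dr": [0, 0, -0.06]}, {"fingers": -1, "dp": [-6, 24, -6], "dr": [0, 0, -0.06]}])

```text
time_s: 40.47
tcp_pos: [554.1, -124.5, 191.6]
orientation: [3.135, 0.002, -3.13]
wrist_force: [-0.2, 1.2, -1.5]
finger_gap: 33.5
```

```bash
python3 - <<'E'
from h import *
print(togo([606,329.3,190],-3.0723))
E
```

```text
(array([-5.7 , 45.32,  0.46]), array([ 0.006,  0.002, -0.058]))
```

Call:
jog_arm(rows=[{"fingers": -1, "dp": [-5.6, 44.8, 0], "dr": [0, 0, -0.067]}, {"fingers": -1, "dp": [-5.6, 44.8, 0], "dr": [0, 0, -0.067]}, {"fingers": -1, "dp": [-5.6, 44.8, 0], "dr": [0, 0, -0.067]}, {"fingers": -1, "dp": [-5.6, 44.8, 0], "dr": [0, 0, -0.067]}, {"fingers": -1, "dp": [-5.6, 44.8, 0], "dr": [0, 0, -0.067]}, {"fingers": -1, "dp": [-5.6, 44.8, 0], "dr": [0, 0, -0.067]}, {"fingers": -1, "dp": [-5.6, 44.8, 0], "dr": [0, 0, -0.067]}, {"fingers": -1, "dp": [-5.6, 44.8, 0], "dr": [0, 0, -0.067]}, {"fingers": -1, "dp": [-5.6, 44.8, 0], "dr": [0, 0, -0.067]}, {"fingers": -1, "dp": [-5.6, 44.8, 0], "dr": [0, 0, -0.067]}, {"fingers": -1, "dp": [-5.6, 44.8, 0], "dr": [0, 0, -0.067]}, {"fingers": -1, "dp": [-5.6, 44.8, 0], "dr": [0, 0, -0.067]}])

```text
time_s: 41.47
tcp_pos: [606.1, 323.3, 191.1]
orientation: [3.134, -0.0, -3.066]
wrist_force: [-0.7, 1.7, -1.9]
finger_gap: 33.5
```

Call:
jog_arm(rows=[{"fingers": -1, "dp": [0, 0, 0], "dr": [0, 0, 0]}, {"fingers": -1, "dp": [0, 0, 0], "dr": [0, 0, 0]}, {"fingers": -1, "dp": [0, 0, 0], "dr": [0, 0, 0]}])

```text
time_s: 41.72
tcp_pos: [608.9, 309.6, 191.5]
orientation: [-3.14, -0.0, -3.08]
wrist_force: [0.4, -0.1, -1.8]
finger_gap: 33.7
```

```bash
python3 - <<'E'
from h import *
print(tcp()[0],togo([606,329.3,44],-3.0723))
im=viewer.get_image("scene"); crop(im,380,100,540,260,4,"s25c.png")
E
```

```text
[608.89183766 309.63932844 191.46835768] (array([ 0.17,  2.  , 14.74]), array([-0.002, -0.   , -0.008]))
```

View pics/s25c.png

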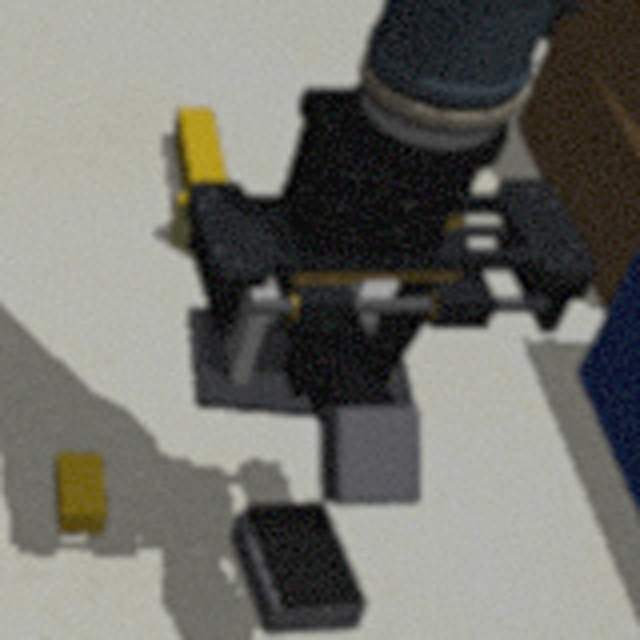

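Call:
jog_arm(rows=[{"fingers": -1, "dp": [0.17, 1.9, 3], "dr": [0, 0, -0.008]}, {"fingers": -1, "dp": [0.17, 1.9, 6], "dr": [0, 0, -0.008]}, {"fingers": -1, "dp": [0.17, 1.9, 9], "dr": [0, 0, -0.008]}, {"fingers": -1, "dp": [0.17, 1.9, 11], "dr": [0, 0, -0.008]}, {"fingers": -1, "dp": [0.17, 1.9, 12.5], "dr": [0, 0, -0.008]}, {"fingers": -1, "dp": [0.17, 1.9, 13], "dr": [0, 0, -0.008]}, {"fingers": -1, "dp": [0.17, 1.9, 13], "dr": [0, 0, -0.008]}, {"fingers": -1, "dp": [0.17, 1.9, 13], "dr": [0, 0, -0.008]}, {"fingers": -1, "dp": [0.17, 1.9, 13], "dr": [0, 0, -0.008]}])

```text
time_s: 42.52
tcp_pos: [606.6, 331.1, 63.5]
orientation: [3.14, 0.003, -3.07]
wrist_force: [-0.9, -0.7, -1.7]
finger_gap: 33.8
```

```bash
python3 - <<'E'
from h import *
print(tcp()[0],togo([606,329.3,43],-3.0723))
E
```

```text
[606.63218338 331.09860252  63.45242021] (array([ 0.08, -0.18,  2.04]), array([0.001, 0.003, 0.002]))
```

Call:
jog_arm(rows=[{"fingers": -1, "dp": [0.05, -0.18, 0.8], "dr": [0, 0, 0]}, {"fingers": -1, "dp": [0.05, -0.18, 1.5], "dr": [0, 0, 0]}, {"fingers": -1, "dp": [0.05, -0.18, 1.8], "dr": [0, 0, 0]}, {"fingers": -1, "dp": [0.05, -0.18, 1.9], "dr": [0, 0, 0]}, {"fingers": -1, "dp": [0.05, -0.18, 1.9], "dr": [0, 0, 0]}, {"fingers": -1, "dp": [0.05, -0.18, 1.9], "dr": [0, 0, 0]}])

```text
time_s: 43.02
tcp_pos: [605.0, 329.1, 42.6]
orientation: [-3.142, 0.0, -3.069]
wrist_force: [-1.1, -0.7, -0.4]
finger_gap: 33.6
```

Call:
jog_arm(rows=[{"fingers": -1, "dp": [0, 0, 0.1], "dr": [0, 0, 0]}, {"fingers": -1, "dp": [0, 0, 0.15], "dr": [0, 0, 0]}, {"fingers": -1, "dp": [0, 0, 0.15], "dr": [0, 0, 0]}])

```text
time_s: 43.27
tcp_pos: [605.1, 329.2, 42.6]
orientation: [-3.142, 0.0, -3.069]
wrist_force: [-2.9, -1.9, 7.1]
finger_gap: 34.0
```

Seated on the rest (z 42.6 as at pick-up, contact force). Release and rise.

Call:
jog_arm(rows=[{"fingers": -1, "dp": [0, 0, -0.1], "dr": [0, 0, 0]}, {"fingers": 1, "dp": [0, 0, -0.1], "dr": [0, 0, 0]}, {"fingers": 1, "dp": [0, 0, -0.1], "dr": [0, 0, 0]}, {"fingers": 1, "dp": [0, 0, -0.1], "dr": [0, 0, 0]}, {"fingers": 1, "dp": [0, 0, -0.1], "dr": [0, 0, 0]}, {"fingers": 1, "dp": [0, 0, -0.1], "dr": [0, 0, 0]}, {"fingers": 1, "dp": [0, 0, -0.1], "dr": [0, 0, 0]}, {"fingers": 1, "dp": [0, 0, -0.1], "dr": [0, 0, 0]}])

```text
time_s: 43.93
tcp_pos: [605.0, 329.2, 42.1]
orientation: [3.141, -0.0, -3.069]
wrist_force: [0.1, 0.6, 0.0]
finger_gap: 72.7
```

Call:
jog_arm(rows=[{"fingers": 1, "dp": [0, 0, -1.5], "dr": [0, 0, 0]}, {"fingers": 1, "dp": [0, 0, -4], "dr": [0, 0, 0]}, {"fingers": 1, "dp": [0, 0, -8], "dr": [0, 0, 0]}, {"fingers": 1, "dp": [0, 0, -12], "dr": [0, 0, 0]}, {"fingers": 1, "dp": [0, 0, -16], "dr": [0, 0, 0]}, {"fingers": 1, "dp": [0, 0, -18], "dr": [0, 0, 0]}, {"fingers": 1, "dp": [0, 0, -18], "dr": [0, 0, 0]}, {"fingers": 1, "dp": [10, -15, -18], "dr": [0, 0, 0]}, {"fingers": 1, "dp": [10, -15, -18], "dr": [0, 0, 0]}, {"fingers": 1, "dp": [10, -15, -18], "dr": [0, 0, 0]}, {"fingers": 1, "dp": [10, -15, -18], "dr": [0, 0, 0]}, {"fingers": 1, "dp": [10, -15, -18], "dr": [0, 0, 0]}])

```text
time_s: 44.93
tcp_pos: [512.9, 165.8, 221.0]
orientation: [-3.138, -0.004, -3.075]
wrist_force: [-0.6, -1.0, -1.2]
finger_gap: 86.8
```

Call:
jog_arm(rows=[{"fingers": 1, "dp": [0, 0, 0], "dr": [0, 0, 0]}, {"fingers": 1, "dp": [0, 0, 0], "dr": [0, 0, 0]}, {"fingers": 1, "dp": [0, 0, 0], "dr": [0, 0, 0]}])

```text
time_s: 45.18
tcp_pos: [516.5, 173.8, 221.9]
orientation: [3.141, 0.0, -3.068]
wrist_force: [-0.5, 0.0, 0.5]
finger_gap: 87.3
```

```bash
python3 - <<'E'
from h import *
im=viewer.get_image("scene"); cv2.imwrite("pics/s26.png",im[:,:,::-1]); crop(im,380,120,540,280,4,"s26c.png")
im=viewer.get_image("top"); cv2.imwrite("pics/t26.png",im[:,:,::-1]); crop(im,140,130,300,250,5,"t26c.png")
print(ctrl.state()["time_s"],tcp()[0])
E
```

```text
45.2833 [516.49383636 174.14191188 221.76503411]
```

View pics/s26.png

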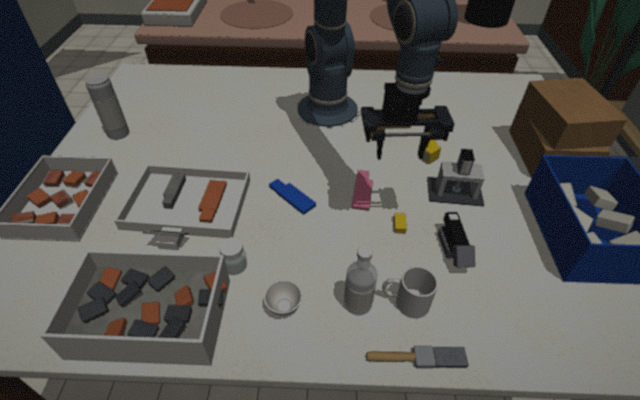

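View pics/s26c.png

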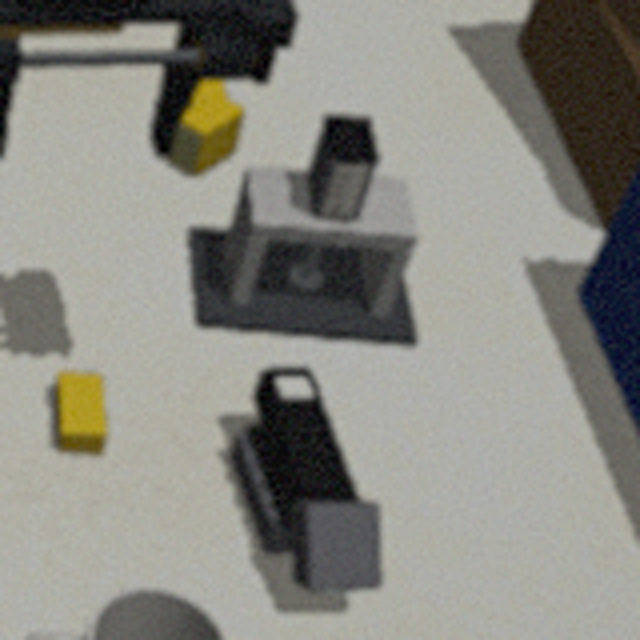

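View pics/t26.png

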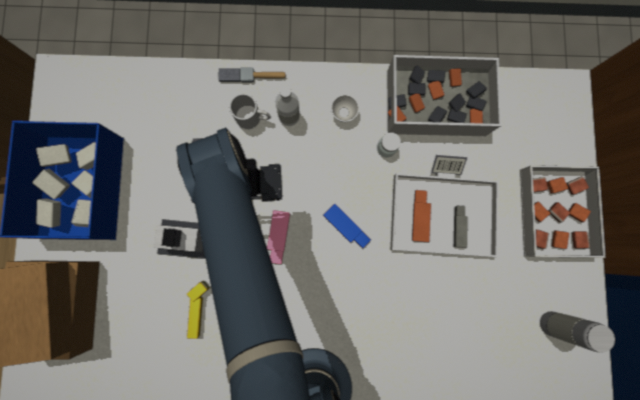

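Everything is in place: both finds lie apart in the tray, the gauge stands on its plate, the reader is on its rest, and the bystanders haven't moved.

```bash
python3 -c "
from bench import ctrl
print(ctrl.hand_in())"
```

```text
the job is handed in; nothing more can be done
None
```

The job is done and handed in at about 45 s of the 208 s allowed. Only two finds were on the counter: the roof tile and the whetstone. Brick_end and floor_tile were not in any view.

- **Measuring:** I gauged the roof tile first, then the whetstone. Each time both legs stood on the counter with the gauge pressed down at 5–7 N, and I held it more than a second. The foot was within about 1 mm of the middle of each find by the wrist camera. I saw the gauge's pointer move both times but did not read off a number.
- **Putting away:** The gauge is back upright on its plate. Both finds lie flat and apart in the tray.
- **Label reading:** I held the reader still for about three seconds, level, looking squarely at the label. By the measured poses it was 100 mm away and aimed within about 2 mm of the middle. I then laid it back on its rest, within about 1 mm of where I picked it up.
- **Last pictures:** The scene and top views show nothing else disturbed and the gripper clear of everything. I saw no find get knocked aside during the run.
- **Disagreements:** The top camera differed from the wrist camera by 4–6 mm on some positions, so I used the wrist camera for the fine alignment. Two wrist-camera estimates of the label's sideways position differed by about 2 mm, and I aimed between them.

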